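Load a nozzle carousel and index it one click

ROBOT

A 6-joint arm with a two-finger parallel gripper is mounted at the origin on the work surface; the furniture and walls round the work are solid. World frame = base frame: x ahead of the robot, y to its left, z up, the work surface at z = 0. Lengths are in mm, angles in rad, forces in N, time in s.
With the tool pointing down it reaches from about 275 to 1000 mm from the base axis. Payload 8.4 kg.
Tool frame: the origin (TCP) lies on the centre line of the jaws, within the pads' length; the fingertips stand r.tip_reach ahead of it and the grasp point (between the pads) lies 11 mm behind it (r.tip_reach is the distance from the TCP to the fingertips, in mm); z points along the fingers, y is the line along which they close (so a half turn about z gives the same grasp; the last joint's range is limited). The gripper opens to 85 mm and grips with 20 to 120 N. Pads are 22 mm wide; open, the fingers measure 114 mm over their backs; the gripper's body (76 mm by 85 mm) begins 54 mm behind the grasp point. The pads swing forward as they close: fully open they stand 13 mm farther back than shut.
Start: joints at [-1.279, 0.353, 1.633, -0, 1.155, -0.002], TCP at [180.993, -598.222, 239.281] pointing down, gripper open.
Joint ranges: [-2.63, 2.63], [-0.92, 2.1], [0.06, 2.66], [-1.3, 4.44], [0, 2.69], [-3.02, 3.02]. Speed limits (rad/s): [2.22, 2.22, 2.79, 3.14, 3.14, 3.14].

INTERFACE

Orientations are given as [roll, pitch, yaw] about the fixed x, y, z axes, in that order (R = Rz(yaw) Ry(pitch) Rx(roll)).
In Python, from rig import r gives the robot as it stands.
- The arm moves only by the tool carry_out, never from a script. Its argument "targets" is a list of rows, each an object with "dp": the shift along the tool's x, y, z in mm, a list of three; "yaw": the turn about the tool's z in degrees. A call has 1 to 12 rows; each row is the pose to reach, as a shift and turn from the pose commanded when the call began, along the tool's axes at that moment; what a row does not reach only later rows make up. A row lasts 1/8 s, in which the tool goes at most 62.5 mm and 10.7 degrees, less where a joint would pass 70% of its speed; a pose out of reach is approached as far as the arm can. A call with a gripper value outside its range is refused whole. "fingers" is the opening, from -1 (shut) to 1 (fully open), so that 0 is half open, set as the call begins (left out, the last holds). The fingers move at their own pace and stop on an object; "grip_force" is the grip in N (left out, the last holds). Time passes only in rows, so rows that repeat a pose let the fingers close. It gives the time, the measured TCP pose, the force, the opening and the grip force at its end, in the units of the state.
- r.sense(): the state, without advancing time (a new reading comes with each control period).
- r.grab_frame(name): name is "scene" or "side" or "wrist"; returns the picture (384x512x3 uint8, red, green, blue); there is no depth.
- r.get_calibration(name): a dict with "fx", "fy", "cx", "cy" (pixels), "rvec" (rotation vector, rad) and "tvec" (3), from world to camera coordinates, as OpenCV has them. Camera axes: x right, y down, z forward; pixel columns grow to the right and rows downward; lengths in mm; the calibration is good to about 2 mm. A picture is of the moment at which its call begins: read the wrist's pose just before it. get_calibration takes no time and is no camera call; for the wrist camera it gives the pose at the moment of the call.
- r.sign_off(): hands the job in; it is judged then, once.
The state is a dict: "clock": time; "qpos": joint angles; "qvel": joint speeds; "joint_efforts": joint torques, N m; "eef_pos": TCP position; "tcp_rot": TCP orientation; "contact_force": force on the tool from outside, world axes, zero at the start; "wrist_torque": the same for the moment, N m; "opening": opening from 0.0 (shut) to 1.0 (fully open); "grasp_force": force on a finger pad.
Only numpy, scipy, OpenCV 4.12 (cv2) and the standard library are available. Lean on these libraries where they do the work, as an engineer would, in place of code of your own. Each camera call takes 0.05 s, during which the arm holds its last target. There are 200 camera calls.

TASK

Put the loose piping nozzle, wide end down, into the empty pocket of the nozzle carousel that stands at the red loading mark, fully home in the pocket, and let go of it. Then turn the carousel one click clockwise (seen from above), so that the new nozzle comes to the green mark and the wheel is latched against its stop. Work gently: the carousel's wheel can be set a little off its marks, so feel for the pocket and for the click, never force the nozzle or the wheel (25 N at most), and leave the pastry cutter and the measuring cup where they stand.

Things in the scene. Friction and masses are not known exactly. Their poses are not given: they have to be found in the camera images.
- nozzle: The loose piping nozzle: a plain grey metal cone standing on its wide end, 25 mm across at the foot, about 10 mm at the top, 40 mm high, about 30 g. Origin: centre of its underside; z up its axis. It stands on the table near the cutter and the cup; the other two nozzles are fixed in the carousel. Held by its upper 25 mm it can be lowered right into a pocket.
- carousel: Fixed plinth of the nozzle carousel: grey disc, 228 mm across, 12 mm high. Origin: centre of its underside, on the wheel's axis; z up. On it a dark index ring carries wheel and latch together; it is set up to 4 degrees either way off nominal (not measured) and stays so: pockets, post and stop all lie shifted alike, up to 5 mm along the 70 mm circle. Angles: counter-clockwise from its x.
- load_mark (a point): Nominal centre of the empty pocket to load, on its floor, 28 mm above the table; 70 mm from the axis at 180 degrees, beside the red bar on the plinth. Fixed to the plinth; the real pocket is shifted with the index ring. Pockets: white upright tubes, 41 mm outside, 28 mm inside, 12 mm deep, the mouth slightly flared to 30 mm, flat rim 40 mm above the table.
- next_mark (a point): Nominal centre of the next place, at floor level (28 mm): 70 mm from the axis at 120 degrees, beside the green bar on the plinth; the real place is shifted with the index ring. Fixed to the plinth. Pockets stand at 180 (load), 120, 60, 0 and -60 degrees; those at 60 and 0 hold fixed nozzles, tops 68 mm above the table, the others are empty.
- post_mark (a point): Where the axis of the blue finger post nominally stands at the start, 60 mm above the table: 70 mm from the wheel's axis at -120 degrees. The post is 14 mm thick, reaches 88 mm above the table, has a round foot 26 mm wide, 6 mm high on the wheel's top (28 mm); push it sideways round the axis to turn the wheel. Fixed to the plinth; the real post is shifted with the index ring.
- wheel (a joint): Turn of the wheel (168 mm aluminium disc) on the index ring, rad, growing clockwise seen from above: 0 to 0.01 at the start, 1.047 hard on the stop after one click; no travel beyond either. It drags evenly (1-2 N at the post) and stays where left; in the last 0.08 rad a spring roller resists (up to 10-15 N at the post), gives way 0.03 rad before the stop and snaps it home. Latched: over 1.03.
- cutter: A bystander: round grey pastry cutter ring, 48 mm across, 43 mm high. Origin: centre of its underside.
- cup: A bystander: clear measuring cup, 66 mm across, 70 mm high. Origin: centre of its underside.
Mind the look-alikes: they are no part of the job. There is more than one size of the nozzle; the one meant has the size given above.

How it is judged (in metres and radians):
On the way, in this order (a step that is already met when the one before it is completed fails the run):
1. the nozzle stands fully home in the pocket at the loading mark, released, the wheel not yet turned (z of nozzle in the frame of carousel between 0.025 and 0.0305 m and angle between nozzle's own z axis and vertical below 0.08 rad and horizontal distance between nozzle and load_mark below 0.009 m and value of joint wheel below 0.12 rad and contact force between the fingers and nozzle below 0.1 N), for 0.2 s.
2. the wheel has been turned one click and is latched (value of joint wheel above 1.03 rad), for 0.2 s.
At the end, for the whole second after the job is handed in: The nozzle stands upright (within 0.08 rad) and fully home on the pocket floor (underside 25 to 30.5 mm above the carousel's underside), within 9 mm of the green next mark; the wheel is latched (over 1.03 rad) and at rest; the nozzle is released and at rest (z of nozzle in the frame of carousel between 0.025 and 0.0305 m and angle between nozzle's own z axis and vertical below 0.08 rad and horizontal distance between nozzle and next_mark below 0.009 m and value of joint wheel above 1.03 rad and velocity of joint wheel below 0.05 rad/s and linear speed of nozzle below 0.02 m/s and contact force between the fingers and nozzle below 0.1 N); the robot touches nothing.
It fails at once if the robot or the nozzle presses on the carousel with more than 25 N (contact force between any of the fingers, the arm, nozzle and carousel above 25 N).
It fails at once if the pastry cutter or the measuring cup is moved by more than 20 mm (distance of any of cutter, cup from where it was at the start of the episode above 0.02 m).
It also fails if it takes over 72 s, if anything falls off the work surface, if the arm or the gripper's body presses on something with over 40 N, if the wrist force passes 120 N, or if a joint passes its speed limit or range.

## Working session

There is one attempt and no reset: what is moved stays moved. The work goes in short steps, Python scripts to look and compute and a tool call to move; the robot and the scene stay as the last step left them, time stands still between calls to the robot, and variables do not carry over. Pictures are saved under pics/ and viewed, at most 10 in all, crops included, and the job is handed in when it is done.

Besides the shell and the picture viewer there is one more tool, called after "Emit:" as name([rows], argument=value, ...), one row to a line, values as JSON. carry_out: Moves the arm, as the interface text tells. Its arguments: {"type":"object","properties":{"targets":{"type":"array","items":{"type":"object","properties":{"dp":{"type":"array","items":{"type":"number"}},"yaw":{"type":"number"}}}},"fingers":{"type":"number"},"grip_force":{"type":"number"}},"required":["targets"]}

```bash
mkdir -p pics; ls; python3 - <<'E'
from rig import r
import cv2,numpy as np
s=r.sense();print({k:s[k] for k in('clock','eef_pos','tcp_rot','contact_force','opening')},r.tip_reach)
a=r.grab_frame("scene");b=r.grab_frame("side")
cv2.imwrite("pics/s0.png",a[:,:,::-1]);cv2.imwrite("pics/d0.png",b[:,:,::-1])
for n in("scene","side","wrist"):print(n,r.get_calibration(n))
E
```

```text
pics
{'clock': 0.0, 'eef_pos': array([ 180.84533321, -597.79104234,  238.54343054]), 'tcp_rot': array([-3.14019578e+00,  1.26307929e-05,  2.93800618e-01]), 'contact_force': array([-0.3956348 ,  0.01903773, -0.99747745]), 'opening': 0.9982543369960785} 8.0
scene {'fx': 364.9663713531105, 'fy': 364.9663713531105, 'cx': 264.07132746910986, 'cy': 188.79829108121052, 'rvec': array([ 0.84891548, -2.27723365,  1.31944634]), 'tvec': array([443.44245217, 146.71507831, 697.18122091])}
side {'fx': 411.35322588581863, 'fy': 411.35322588581863, 'cx': 258.01053287145606, 'cy': 185.16597702802054, 'rvec': array([ 0.10197353,  2.81185633, -1.35676857]), 'tvec': array([ 437.70447849,  -72.83141458, 1063.42139911])}
wrist {'fx': 328.31127514313914, 'fy': 328.31127514313914, 'cx': 255.64753966145403, 'cy': 185.11003203860423, 'rvec': array([-2.30524787,  1.71199782,  0.27939474]), 'tvec': array([-623.87541495,  -40.25118738,  381.16656043])}
```

```bash
python3 - <<'E'
import cv2,numpy as np
a=cv2.imread("pics/s0.png");b=cv2.imread("pics/d0.png")
cv2.imwrite("pics/sd.png",cv2.resize(np.vstack([a,b]),None,fx=.78,fy=.78))
E
```

```text
(no output)
```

View pics/s0.png

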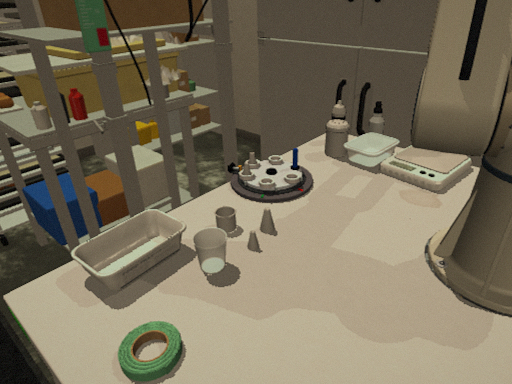

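View pics/d0.png

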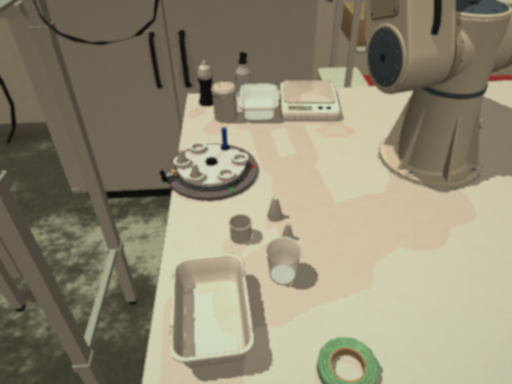

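Scene view: carousel at about (272,180), cutter (226,219), cup (211,250), and two loose cones, a tall one at (268,220) and a short one at (253,240). In the side view the cones are at (276,208) and (289,232). I'll measure their sizes.

```bash
cat > h.py <<'E'
import cv2,numpy as np
def cam(c):
    R=cv2.Rodrigues(np.array(c['rvec']))[0];return R,np.array(c['tvec'])
def ray(c,u,v):
    R,t=cam(c);d=R.T@np.array([(u-c['cx'])/c['fx'],(v-c['cy'])/c['fy'],1]);return -R.T@t,d
def onz(c,u,v,z):
    o,d=ray(c,u,v);return o+d*(z-o[2])/d[2]
def proj(c,P):
    R,t=cam(c);q=(R@np.atleast_2d(P).T).T+t;return np.c_[c['fx']*q[:,0]/q[:,2]+c['cx'],c['fy']*q[:,1]/q[:,2]+c['cy']]
E
python3 - <<'E'
from rig import r
from h import *
for n,pts in(("scene",[(268,233),(253,249),(272,180),(226,232),(211,270)]),("side",[(276,219),(288,240),(211,170),(240,240)])):
    c=r.get_calibration(n);print(n,-cam(c)[0].T@cam(c)[1])
    for p in pts:
        P=onz(c,*p,0);print(p,P.round(),'px for 40mm up:',(proj(c,P+[0,0,40])-proj(c,P)).round(1))
a=cv2.imread("pics/s0.png")[140:290,180:330];b=cv2.imread("pics/d0.png")[130:280,155:305]
cv2.imwrite("pics/c0.png",np.hstack([cv2.resize(x,(400,400),interpolation=cv2.INTER_CUBIC)for x in(a,b)]))
E
```

```text
scene [-30.36986565 688.58652863 478.70078465]
(268, 233) [403. 202.   0.] px for 40mm up: [[ -0.3 -15.1]]
(253, 249) [390. 263.   0.] px for 40mm up: [[ -0.7 -15.7]]
(272, 180) [557.   7.   0.] px for 40mm up: [[ -0.1 -12.9]]
(226, 232) [476. 259.   0.] px for 40mm up: [[ -1.3 -15. ]]
(211, 270) [408. 362.   0.] px for 40mm up: [[ -2.  -16.3]]
side [487.65902851 846.93930217 610.44015912]
(276, 219) [413. 201.   0.] px for 40mm up: [[  0.3 -13.9]]
(288, 240) [395. 265.   0.] px for 40mm up: [[  0.7 -14.1]]
(211, 170) [557.  10.   0.] px for 40mm up: [[ -1.4 -13.2]]
(240, 240) [493. 257.   0.] px for 40mm up: [[ -0.8 -14.1]]
```

View pics/c0.png

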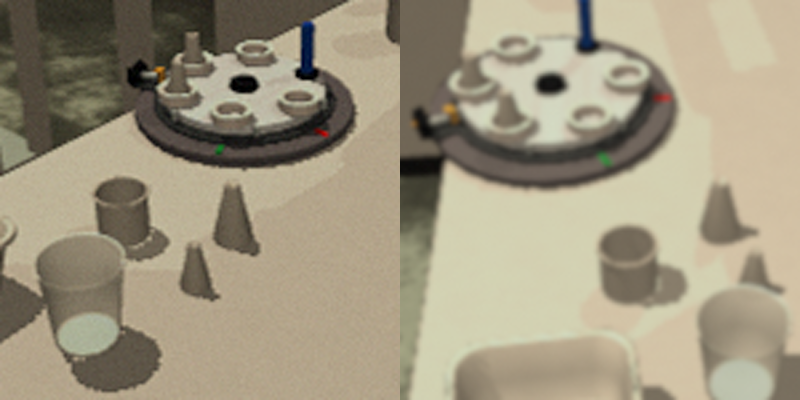

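The short cone, about 40 mm high by 27 mm wide at roughly (393,260), is the target. The tall one is about 60 mm and is the look-alike. Next I'll get coarse carousel marks and the wrist camera geometry.

```bash
cat >> h.py <<'E'
def blobs(img,name,box=None,mina=4):
    hsv=cv2.cvtColor(img,cv2.COLOR_RGB2HSV);H,S,V=[hsv[...,i].astype(int) for i in range(3)]
    m={'red':((H<8)|(H>172))&(S>150)&(V>60),'green':(H>45)&(H<85)&(S>110)&(V>40),'blue':(H>105)&(H<130)&(S>120)&(V>30)}[name].astype(np.uint8)
    if box is not None:
        k=np.zeros_like(m);k[box[1]:box[3],box[0]:box[2]]=1;m*=k
    n,l,st,ce=cv2.connectedComponentsWithStats(m)
    return [(ce[i].round(1),st[i].tolist()) for i in range(1,n) if st[i,4]>=mina]
def dp(s,d):
    """world shift d (mm) in tool axes"""
    from scipy.spatial.transform import Rotation as Ro
    return Ro.from_euler('xyz',s['tcp_rot']).inv().apply(d).round(1)
E
python3 - <<'E'
from rig import r
from h import *
s=r.sense();c=r.get_calibration("wrist");R,t=cam(c)
print('wristcam',(-R.T@t).round(),'fwd',R[2].round(2),'right',R[0].round(2))
from scipy.spatial.transform import Rotation as Ro
print('cam offset in tool',Ro.from_euler('xyz',s['tcp_rot']).inv().apply(-R.T@t-s['eef_pos']).round(1),Ro.from_euler('xyz',s['tcp_rot']).inv().apply(R[2]).round(2))
for n,f,bx in(("scene","pics/s0.png",(225,140,320,210)),("side","pics/d0.png",(155,120,265,205))):
    c=r.get_calibration(n);a=cv2.imread(f)[:,:,::-1].copy()
    for col in('red','green','blue'):
        for ce,st in blobs(a,col,bx,2):print(n,col,ce,st,onz(c,*ce,12).round(1), onz(c,*ce,60).round(1))
E
```

```text
wristcam [ 259. -574.  373.] fwd [-0.3  -0.09 -0.95] right [ 0.29 -0.96 -0.  ]
cam offset in tool [  81.7   -0.2 -134.7] [-0.32 -0.    0.95]
scene red [300.2 189.3] [298, 188, 5, 4, 11] [452.3  17.   12. ] [402.7  86.   60. ]
scene green [262.  195.5] [261, 194, 3, 4, 8] [507.4 103.7  12. ] [452.1 163.9  60. ]
scene blue [294.5 157.5] [293, 148, 4, 20, 78] [ 583.9 -130.9   12. ] [520.7 -46.6  60. ]
side red [252.5 166.4] [250, 166, 6, 2, 10] [453.6  20.2  12. ] [456.3  86.5  60. ]
side green [231.1 189. ] [230, 187, 3, 5, 8] [507.9 105.   12. ] [506.3 164.5  60. ]
side blue [224.2 138.9] [223, 128, 5, 20, 52] [ 523.4 -113.8   12. ] [520.5 -36.7  60. ]
```

Emit:
carry_out([
  {"dp": [45,-43,0],"yaw": -7},
  {"dp": [90,-87,0],"yaw": -15},
  {"dp": [135,-131,0],"yaw": -23},
  {"dp": [180,-174,0],"yaw": -31},
  {"dp": [225,-218,0],"yaw": -39},
  {"dp": [270,-261,0],"yaw": -47},
  {"dp": [315,-305,0],"yaw": -55},
  {"dp": [360,-349,0],"yaw": -63},
  {"dp": [405,-392,5],"yaw": -70},
  {"dp": [450,-436,15],"yaw": -73.2},
  {"dp": [490,-475,25],"yaw": -73.2},
  {"dp": [516,-500,35],"yaw": -73.2},
], fingers=0.2, grip_force=20)

```text
clock: 1.6
eef_pos: [530.9, 32.3, 203.7]
tcp_rot: [3.142, -0.0, 1.573]
contact_force: [-1.1, -0.4, 0.2]
opening: 0.599
grasp_force: 0.0
```

```bash
python3 - <<'E'
from rig import r
from h import *
s=r.sense();c=r.get_calibration("wrist");a=r.grab_frame("wrist");cv2.imwrite("pics/w1.png",a[:,:,::-1])
np.savez("w1.npz",**{k:np.array(v) for k,v in c.items()},eef=s['eef_pos'])
for col in('red','green','blue'):
    for ce,st in blobs(a,col):print(col,ce,st,onz(c,*ce,12).round(1),onz(c,*ce,88).round(1))
E
```

```text
red [180.2 172.2] [173, 170, 15, 6, 79] [453.2  19.3  12. ] [471.3  41.3  88. ]
green [231.9  84.3] [227, 77, 11, 16, 86] [508.5 106.3  12. ] [513.8 108.1  88. ]
blue [245.9 251.7] [239, 233, 15, 39, 493] [520.4 -73.5  12. ] [522.9 -29.9  88. ]
```

View pics/w1.png

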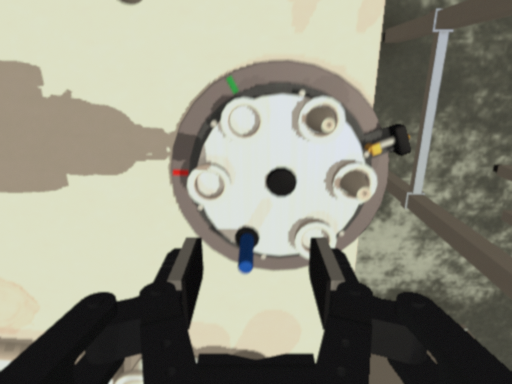

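```bash
python3 - <<'E'
from h import *
a=cv2.imread("pics/w1.png")[70:260,170:310]
b=cv2.resize(a,None,fx=3.1,fy=3.1,interpolation=cv2.INTER_CUBIC)
cl=cv2.createCLAHE(4,(4,4)).apply(cv2.cvtColor(b,cv2.COLOR_BGR2GRAY))
cv2.imwrite("pics/w1c.png",cl)
z=np.load("w1.npz");c={k:z[k] for k in z}
img=cv2.imread("pics/w1.png");g=cv2.cvtColor(img,cv2.COLOR_BGR2GRAY)
m=(g[150:215,255:310]<50).astype(np.uint8)
n,l,st,ce=cv2.connectedComponentsWithStats(m);i=1+st[1:,4].argmax();print('hub',ce[i]+[255,150],st[i],onz(c,*(ce[i]+[255,150]),28).round(1))
E
```

```text
hub [280.67914439 181.37967914] [ 12  19  28  26 561] [556.1  14.6  28. ]
```

View pics/w1c.png

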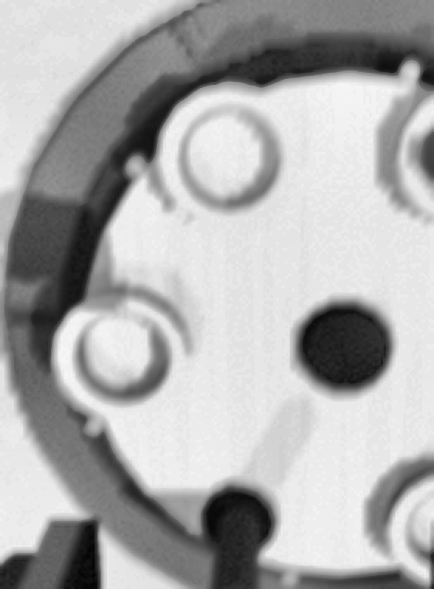

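```bash
python3 - <<'E'
from h import *
z=np.load("w1.npz");c={k:z[k] for k in z}
C=np.array([556.1,14.6])
red=onz(c,180.2,172.2,12)[:2];gr=onz(c,231.9,84.3,12)[:2]
for n,p in(('red',red),('green',gr)):
    d=p-C;print(n,np.hypot(*d).round(1),np.degrees(np.arctan2(d[1],d[0])).round(1))
for n,u,v,h in(('load',209.7,184.2,40),('next',244.2,121,40),('foot',246.8,237.7,34),('postTop',245.9,268,88)):
    p=onz(c,u,v,h)[:2];d=p-C;print(n,p.round(1),np.hypot(*d).round(1),np.degrees(np.arctan2(d[1],d[0])).round(1))
E
```

```text
red 103.0 177.4
green 103.3 117.4
load [487.3  15.5] 68.9 179.2
next [520.8  75.4] 70.3 120.1
foot [522.2 -44.5] 68.2 -119.8
postTop [522.8 -46.1] 69.2 -118.8
```

Emit:
carry_out([
  {"dp": [45,-28,0],"yaw": 0},
  {"dp": [90,-56,0],"yaw": 0},
  {"dp": [140,-85,10],"yaw": 0},
  {"dp": [190,-115,18],"yaw": 0},
  {"dp": [220,-133,24],"yaw": 0},
  {"dp": [230,-139,24],"yaw": 0},
  {"dp": [230,-139,24],"yaw": 0},
])

```text
clock: 2.52
eef_pos: [391.0, 259.7, 180.4]
tcp_rot: [3.141, 0.0, 1.573]
contact_force: [-0.2, 0.1, -0.3]
opening: 0.599
grasp_force: 0.0
```

```bash
python3 - <<'E'
from rig import r
from h import *
s=r.sense();c=r.get_calibration("wrist");a=r.grab_frame("wrist");cv2.imwrite("pics/w2.png",a[:,:,::-1])
np.savez("w2.npz",**{k:np.array(v) for k,v in c.items()},eef=s['eef_pos'])
print(s['eef_pos'],s['qpos'].round(2),'guess',proj(c,[[392,262,0],[392,262,40]]).round(1))
E
```

```text
[391.01084877 259.71474785 180.38403658] [ 0.58  0.18  2.01 -0.    0.94  0.58] guess [[256.3 160.5]
 [256.4 171.7]]
```

View pics/w2.png

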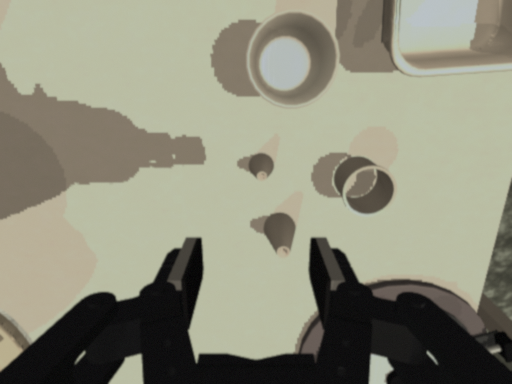

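```bash
python3 - <<'E'
from h import *
z=np.load("w2.npz");c={k:z[k] for k in z}
g=cv2.cvtColor(cv2.imread("pics/w2.png"),cv2.COLOR_BGR2GRAY)
x0,y0=230,145;print(g[y0:190:2,x0:290:2])
for n,u,v,h in(('base',261.5,161.5,0),('top',263,175,40),('tallbase',280,228,0),('talltop',284,252,60),('cupTop',292,60,70),('cutTop',369,191,43)):print(n,onz(c,u,v,h).round(1))
for P in([398,262,0],):print('px/mm',proj(c,np.array([P,[P[0]+25,P[1],0]])))
E
```

```text
[[185 185 186 185 185 185 186 186 186 187 186 187 186 186 185 185 183 178
  176 178 177 177 177 176 179 185 185 185 186 186]
 [187 186 186 186 187 187 186 186 186 186 186 186 185 186 185 184 178 177
  178 178 178 177 175 176 183 184 185 184 185 185]
 [187 187 187 187 187 187 187 187 187 187 186 185 186 185 183 178 177 177
  176 177 179 177 175 176 182 184 185 185 186 186]
 [186 185 187 187 186 186 186 186 186 185 185 185 184 184 176 173 173 176
  177 178 177 177 176 178 184 185 185 185 186 185]
 [186 185 186 187 186 187 185 186 186 186 182 180 173 157 129 117 120 136
  161 174 176 178 177 178 185 187 185 185 187 187]
 [185 185 186 186 186 186 185 181 182 181 150 125 109  90  83  83  83  85
  100 132 169 178 178 179 186 185 186 185 187 186]
 [185 185 186 185 185 182 174 136 132 133 121  90  82  82  83  85  84  86
   89  89 124 170 178 182 184 186 186 185 185 185]
 [185 185 185 184 174 137 131 123 122 120  97  81  83  84  84  85  87  89
   90  91  92 146 175 182 185 186 185 185 186 185]
 [186 186 186 177 134 122 121 123 122 116  82  81  83  85  86  86  88  91
   93  92  92 111 171 184 
[... 1300 characters left out ...]
 185 186 186 186 185 186 185 185 186 185 185 186
  185 184 185 184 185 185 185 185 184 186 186 185]
 [185 184 185 184 184 185 184 185 185 184 185 185 186 185 185 185 185 185
  184 184 184 185 185 185 185 185 184 185 185 186]
 [185 184 185 185 185 185 184 186 185 186 185 185 185 186 185 185 185 186
  185 185 185 184 185 185 185 185 184 186 185 187]
 [184 185 184 184 185 186 185 186 185 185 186 185 184 185 185 184 185 186
  185 186 185 184 186 186 186 186 185 186 187 186]]
base [397.1 261.    0. ]
top [397.7 259.   40. ]
tallbase [417.1 188.6   0. ]
talltop [416.3 194.5  60. ]
cupTop [416.6 351.8  70. ]
cutTop [490.9 245.4  43. ]
px/mm [[262.42377683 160.51034221]
 [287.75822288 160.5363651 ]]
```

Target nozzle: base about 26 px wide (25 mm) centred at pixel (261,165), top at (262.5,174.5), giving (397,258). Next I'll move over it and descend so the tips sit about 16 mm up the cone.

Emit:
carry_out([
  {"dp": [-1.7,6,30]},
  {"dp": [-1.7,6,65]},
  {"dp": [-1.7,6,100]},
  {"dp": [-1.7,6,125]},
  {"dp": [-1.7,6,140]},
  {"dp": [-1.7,6,150]},
  {"dp": [-1.7,6,156]},
  {"dp": [-1.7,6,156]},
  {"dp": [-1.7,6,156]},
])

```text
schema error: expected keys dp, yaw
```

```bash
python3 - <<'E'
from rig import r
from h import *
s=r.sense();c=r.get_calibration("wrist");a=r.grab_frame("wrist")
b=r.grab_frame("side")
cv2.imwrite("pics/w3.png",np.hstack([a[:,:,::-1],cv2.resize(b[190:290,230:330,::-1],(288,288)).repeat(1,0)[:384] if 0 else cv2.copyMakeBorder(cv2.resize(b[190:290,230:330,::-1],(288,288)),0,96,0,0,0)]))
print(s['eef_pos'],s['contact_force'],'nozzle px',proj(c,[[397,258,40]]))
E
```

```text
[391.37350065 259.22589747 180.42910995] [-0.46648801  0.89874136 -0.54333062] nozzle px [[261.65007047 175.60952709]]
```

View pics/w3.png

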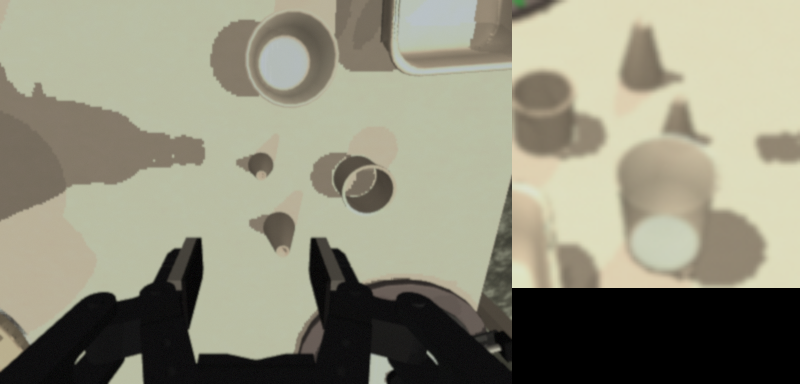

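The move was refused for a missing yaw key, so nothing moved and the picture shows the same scene. I'll resend it.

Emit:
carry_out([
  {"dp": [-1.5,6,30],"yaw": 0},
  {"dp": [-1.5,6,65],"yaw": 0},
  {"dp": [-1.5,6,100],"yaw": 0},
  {"dp": [-1.5,6,125],"yaw": 0},
  {"dp": [-1.5,6,140],"yaw": 0},
  {"dp": [-1.5,6,150],"yaw": 0},
  {"dp": [-1.5,6,156],"yaw": 0},
  {"dp": [-1.5,6,156],"yaw": 0},
  {"dp": [-1.5,6,156],"yaw": 0},
])

```text
clock: 3.8
eef_pos: [397.3, 258.5, 24.8]
tcp_rot: [3.141, -0.001, 1.571]
contact_force: [0.9, -0.6, 0.0]
opening: 0.605
grasp_force: 0.0
```

```bash
python3 - <<'E'
from rig import r
from h import *
s=r.sense();c=r.get_calibration("wrist");a=r.grab_frame("wrist")
cv2.imwrite("pics/w4.png",a[:,:,::-1])
print(s['eef_pos'],s['contact_force'],'nozzle px',proj(c,[[397,258,40],[397,258,0]]))
E
```

```text
[397.30841788 258.47029178  24.81503139] [ 0.8833907  -0.62053203  0.04027395] nozzle px [[254.15178195 279.57822446]
 [254.43020813 236.00726886]]
```

View pics/w4.png

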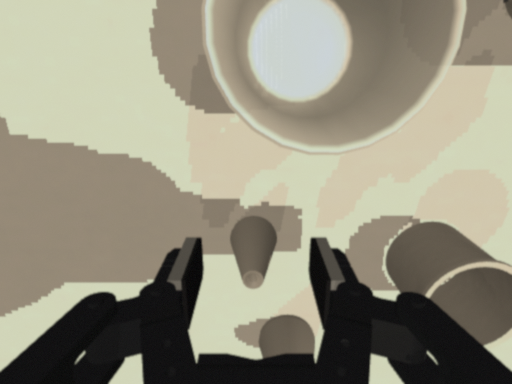

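The nozzle top is at (253,279), as predicted, and it sits between the pads. Closing.

Emit:
carry_out([
  {"dp": [0,0,0],"yaw": 0},
  {"dp": [0,0,0],"yaw": 0},
  {"dp": [0,0,0],"yaw": 0},
  {"dp": [0,0,0],"yaw": 0},
  {"dp": [0,0,0],"yaw": 0},
  {"dp": [0,0,0],"yaw": 0},
  {"dp": [0,0,0],"yaw": 0},
  {"dp": [0,0,0],"yaw": 0},
], fingers=-1, grip_force=25)

```text
clock: 4.85
eef_pos: [397.0, 258.3, 24.5]
tcp_rot: [3.141, -0.0, 1.571]
contact_force: [-1.1, 0.2, 6.9]
opening: 0.186
grasp_force: 24.5
```

Emit:
carry_out([
  {"dp": [0,0,-3],"yaw": 0},
  {"dp": [0,0,-8],"yaw": 0},
  {"dp": [0,0,-20],"yaw": 0},
  {"dp": [0,0,-40],"yaw": 0},
  {"dp": [0,0,-60],"yaw": 0},
  {"dp": [0,0,-75],"yaw": 0},
  {"dp": [0,0,-80],"yaw": 0},
  {"dp": [0,0,-80],"yaw": 0},
])

```text
clock: 5.85
eef_pos: [397.0, 258.2, 104.5]
tcp_rot: [3.141, -0.0, 1.571]
contact_force: [-0.2, 0.6, -0.7]
opening: 0.188
grasp_force: 23.8
```

```bash
python3 - <<'E'
from rig import r
from h import *
s=r.sense();c=r.get_calibration("wrist");a=r.grab_frame("wrist");b=r.grab_frame("side")
p=s['eef_pos'];cs=r.get_calibration("side");q=proj(cs,[p])[0].astype(int)
x=cv2.resize(a[180:330,180:330,::-1],(400,400),interpolation=cv2.INTER_CUBIC)
y=cv2.resize(b[q[1]-50:q[1]+50,q[0]-50:q[0]+50,::-1],(400,400),interpolation=cv2.INTER_CUBIC)
cv2.imwrite("pics/w5.png",np.hstack([x,y]));np.savez("w5.npz",**{k:np.array(v) for k,v in c.items()},eef=p)
cv2.imwrite("pics/w5full.png",a[:,:,::-1])
print(p,s['contact_force'],s['opening'],s['grasp_force'],'expected base/top px',proj(c,[p+[0,0,-24.6],p+[0,0,15.4]]))
E
```

```text
[397.02439692 258.22924075 104.46326465] [-0.21345103  0.55511585 -0.67940435] 0.18811173988651247 23.84299181462893 expected base/top px [[255.02552195 235.40007755]
 [254.87205904 278.9300238 ]]
```

View pics/w5.png

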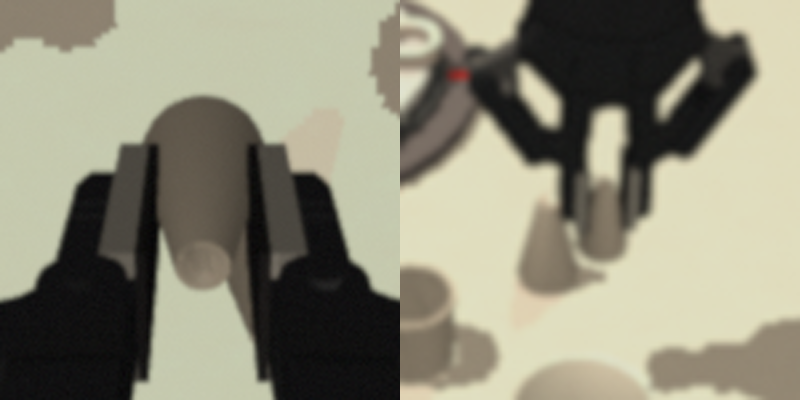

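Emit:
carry_out([
  {"dp": [-30,11,0],"yaw": 0},
  {"dp": [-70,26,0],"yaw": 0},
  {"dp": [-110,40,0],"yaw": 0},
  {"dp": [-150,55,0],"yaw": 0},
  {"dp": [-190,70,0],"yaw": 0},
  {"dp": [-220,81,5],"yaw": 0},
  {"dp": [-238,87,15],"yaw": 0},
  {"dp": [-243,89.3,22],"yaw": 0},
  {"dp": [-243,89.3,25],"yaw": 0},
  {"dp": [-243,89.3,25],"yaw": 0},
])

```text
clock: 7.2
eef_pos: [485.9, 15.9, 79.0]
tcp_rot: [-3.141, -0.0, 1.572]
contact_force: [0.4, 0.1, -0.6]
opening: 0.186
grasp_force: 23.9
```

```bash
python3 - <<'E'
from rig import r
from h import *
s=r.sense();c=r.get_calibration("wrist");a=r.grab_frame("wrist")
p=s['eef_pos']
x=cv2.resize(a[110:310,156:356,::-1],(600,600),interpolation=cv2.INTER_CUBIC)
cv2.imwrite("pics/w6.png",x);np.savez("w6.npz",**{k:np.array(v) for k,v in c.items()},eef=p)
f=lambda P:((proj(c,P)-[156,110])*3).round()
print(p,s['tcp_rot'],s['contact_force'],s['opening'],'nozzle base/top in crop',f([p+[0,0,-24.6],p+[0,0,15.4]]),'pocket rim c',f([[486.3,15,40],[466,15,40],[506.8,15,40]]))
for col in('red','green'):
    for ce,st in blobs(a,col):print(col,ce,st,onz(c,*ce,12).round(1))
E
```

```text
[485.88974431  15.89848293  78.9649427 ] [-3.14062311e+00 -7.62072708e-05  1.57201418e+00] [ 0.38349462  0.1392389  -0.55283683] 0.1859265386379669 nozzle base/top in crop [[297. 376.]
 [296. 507.]] pocket rim c [[299. 346.]
 [195. 346.]
 [405. 346.]]
red [204.3 203.1] [193, 199, 24, 9, 208] [452.3  17.9  12. ]
green [293.7  61.9] [284, 48, 20, 29, 276] [508.  105.1  12. ]
```

View pics/w6.png

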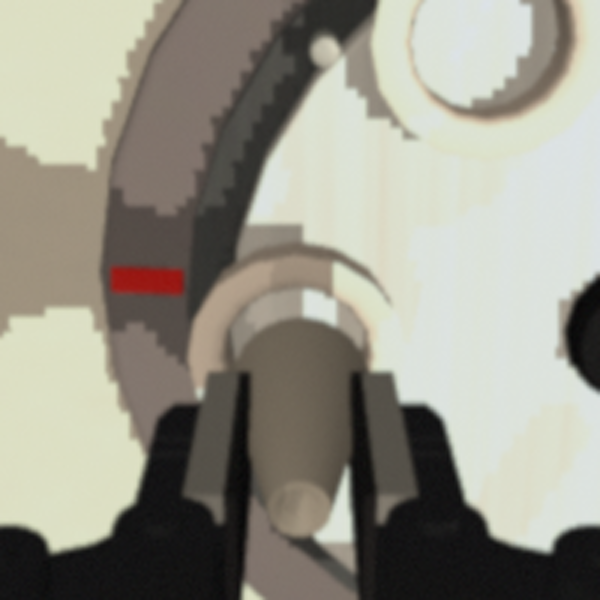

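```bash
python3 - <<'E'
from h import *
z=np.load("w6.npz");c={k:z[k] for k in z}
def fit(pts,h):
    P=np.array([onz(c,156+u/3,110+v/3,h)[:2] for u,v in pts]);A=np.c_[2*P,np.ones(len(P))]
    q=np.linalg.lstsq(A,(P**2).sum(1),rcond=None)[0];return q[:2].round(1),np.sqrt(q[2]+q[:2]@q[:2]).round(1)
print(fit([(190,345),(200,310),(222,275),(255,252),(295,245),(335,256),(370,280),(392,305)],40))
print(fit([(230,335),(240,312),(262,295),(300,288),(340,295),(362,318),(370,345)],40))
img=cv2.imread("pics/w6.png");h=cv2.cvtColor(img,cv2.COLOR_BGR2GRAY)
for y in(300,320,340):print(y,h[y,170:420:5])
for x in(280,300,320):print(x,h[225:330:4,x])
E
```

```text
(array([485.4,  15.5]), np.float64(20.0))
(array([486.3,  13.7]), np.float64(13.9))
300 [ 78  78  77  72  55  51  60 111 157 165 164 163 161 159 154 147 138 139
 157 163 162 158 158 157 155 155 163 218 224 224 223 216 210 195 176 195
 211 216 219 221 221 222 221 192 189 219 219 221 221 219]
320 [ 79  79  79  75  71 135 166 165 164 163 158 152 136 125 134 145 157 160
 163 161 156 145 127 119 110 104 104 115 128 145 166 191 216 205 164 159
 160 155 164 202 215 219 221 222 223 224 221 221 220 223]
340 [ 80  78  79  82 126 163 166 164 162 155 144 108  94 131 135 132 112  98
  98  99 100  99  99 100  99  99  98  97  94  94  94  91  89  88  84  83
  99 145 156 135 185 215 222 223 224 223 223 222 222 224]
280 [162 137 137 137 133 117 107 110 125 142 146 145 144 143 137 127 129 149
 158 158 158 158 158 148 119  99  99]
300 [168 146 146 144 131 110 104 114 136 146 144 144 144 140 133 129 144 162
 163 163 162 163 159 130 101  97  98]
320 [220 219 220 220 215 168 114 104 113 138 145 145 144 143 141 134 146 196
 222 224 223 224 223 210 149  96  92]
```

Emit:
carry_out([
  {"dp": [-1,-0.8,0],"yaw": 0},
  {"dp": [-1,-0.8,5],"yaw": 0},
  {"dp": [-1,-0.8,10],"yaw": 0},
  {"dp": [-1,-0.8,13],"yaw": 0},
  {"dp": [-1,-0.8,15],"yaw": 0},
  {"dp": [-1,-0.8,16],"yaw": 0},
  {"dp": [-1,-0.8,17],"yaw": 0},
  {"dp": [-1,-0.8,17],"yaw": 0},
])

```text
clock: 8.25
eef_pos: [485.6, 14.2, 62.3]
tcp_rot: [-3.142, -0.0, 1.571]
contact_force: [-0.7, 0.5, -0.7]
opening: 0.19
grasp_force: 23.9
```

Emit:
carry_out([
  {"dp": [0.3,0,1.5],"yaw": 0},
  {"dp": [0.3,0,3],"yaw": 0},
  {"dp": [0.3,0,4.5],"yaw": 0},
  {"dp": [0.3,0,6],"yaw": 0},
  {"dp": [0.3,0,7],"yaw": 0},
  {"dp": [0.3,0,7.7],"yaw": 0},
  {"dp": [0.3,0,7.7],"yaw": 0},
])

```text
clock: 9.12
eef_pos: [485.6, 14.6, 54.6]
tcp_rot: [-3.142, -0.0, 1.571]
contact_force: [-0.8, 0.2, 0.1]
opening: 0.186
grasp_force: 23.8
```

Emit:
carry_out([
  {"dp": [0,0,0.7],"yaw": 0},
  {"dp": [0,0,1.2],"yaw": 0},
  {"dp": [0,0,1.7],"yaw": 0},
  {"dp": [0,0,1.7],"yaw": 0},
])

```text
clock: 9.62
eef_pos: [485.6, 14.6, 52.8]
tcp_rot: [-3.142, -0.0, 1.571]
contact_force: [0.6, -2.1, -0.2]
opening: 0.189
grasp_force: 23.9
```

Emit:
carry_out([
  {"dp": [0,0,0.4],"yaw": 0},
  {"dp": [0,0,0.8],"yaw": 0},
  {"dp": [0,0,0.8],"yaw": 0},
])

```text
clock: 10.0
eef_pos: [485.7, 14.5, 52.5]
tcp_rot: [3.141, 0.0, 1.571]
contact_force: [-1.5, -1.0, 6.1]
opening: 0.186
grasp_force: 25.1
```

The nozzle reached the floor at the expected height, at 6 N. Releasing.

Emit:
carry_out([
  {"dp": [0,0,0.2],"yaw": 0},
  {"dp": [0,0,0],"yaw": 0},
  {"dp": [0,0,0],"yaw": 0},
  {"dp": [0,0,0],"yaw": 0},
  {"dp": [0,0,0],"yaw": 0},
], fingers=-0.1)

```text
clock: 10.62
eef_pos: [485.6, 14.6, 52.1]
tcp_rot: [-3.142, -0.0, 1.571]
contact_force: [0.8, 0.5, -0.3]
opening: 0.449
grasp_force: 0.0
```

Emit:
carry_out([
  {"dp": [0,0,-8],"yaw": 0},
  {"dp": [0,0,-25],"yaw": 0},
  {"dp": [0,0,-50],"yaw": 0},
  {"dp": [0,0,-75],"yaw": 0},
  {"dp": [0,0,-90],"yaw": 0},
  {"dp": [0,0,-90],"yaw": 0},
])

```text
clock: 11.38
eef_pos: [486.3, 14.6, 143.1]
tcp_rot: [3.139, -0.0, 1.571]
contact_force: [-0.3, -0.7, -0.3]
opening: 0.453
grasp_force: 0.0
```

```bash
python3 - <<'E'
from rig import r
from h import *
s=r.sense();c=r.get_calibration("wrist");a=r.grab_frame("wrist")
p=s['eef_pos'];f=lambda P:(proj(c,P)).round(1)
cv2.imwrite("pics/w7.png",cv2.resize(a[60:300,136:376,::-1],(600,600),interpolation=cv2.INTER_CUBIC));np.savez("w7.npz",**{k:np.array(v) for k,v in c.items()},eef=p)
print(p,s['contact_force'],'top exp (crop)',(f([[486,15,68]])-[136,60])*2.5,'rim',(f([[486,15,40]])-[136,60])*2.5)
for ce,st in blobs(a,'blue'):print(ce,st)
print(f([[522,-45,88],[522,-45,34]]))
E
```

```text
[486.30497097  14.59083089 143.12033437] [-0.26286528 -0.71636354 -0.30859212] top exp (crop) [[296. 352.]] rim [[296.25 319.  ]]
[294.  269.3] [288, 249, 14, 51, 224]
[[307.1 293.2]
 [297.4 252.8]]
```

View pics/w7.png

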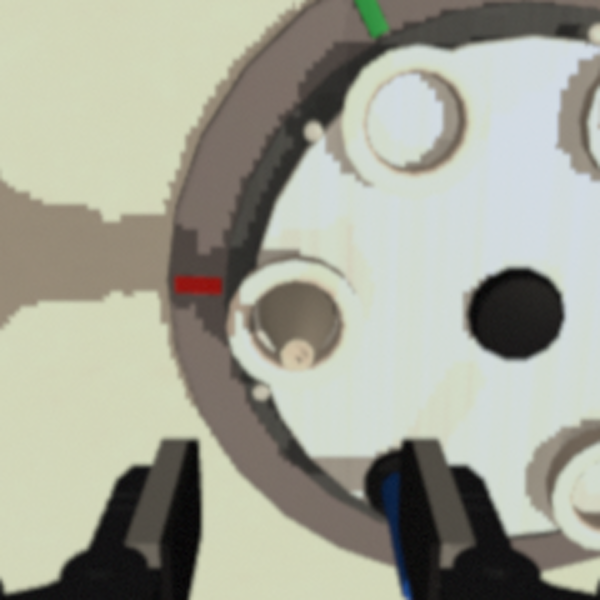

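The nozzle is home and upright: its top is at (296,354) against an expected (296,352). Next I'll close the fingers and go behind the post at about (521,-46), turned to face along the push.

Emit:
carry_out([
  {"dp": [-10,8,0],"yaw": -9},
  {"dp": [-25,20,0],"yaw": -18},
  {"dp": [-40,32,0],"yaw": -27},
  {"dp": [-55,44,0],"yaw": -36},
  {"dp": [-68,54,0],"yaw": -45},
  {"dp": [-74.5,59,0],"yaw": -54},
  {"dp": [-74.5,59,0],"yaw": -60},
  {"dp": [-74.5,59,0],"yaw": -60},
], fingers=-1)

```text
clock: 12.42
eef_pos: [543.9, -59.9, 140.8]
tcp_rot: [-3.141, -0.002, 2.618]
contact_force: [0.4, 0.7, 0.3]
opening: 0.003
grasp_force: 0.0
```

```bash
python3 - <<'E'
from rig import r
from h import *
s=r.sense();c=r.get_calibration("wrist");a=r.grab_frame("wrist")
p=s['eef_pos']
cv2.imwrite("pics/w8.png",a[:,:,::-1])
print(p,s['tcp_rot'],s['contact_force'],s['opening'],proj(c,[[521.2,-46,88],[521.2,-46,34],[521.2,-46,60]]))
for ce,st in blobs(a,'blue'):print(ce,st,onz(c,*ce,61))
E
```

```text
[543.9440852  -59.93299444 140.84027043] [-3.14078099e+00 -1.87198670e-03  2.61762267e+00] [0.42308724 0.6978586  0.30929563] 0.002682729961304127 [[256.01602535 172.41278656]
 [255.98618522 152.49722248]
 [255.99883024 160.93662035]]
[254.3 163.3] [244, 144, 21, 39, 671] [521.82692845 -47.68580596  61.        ]
[496.5 364.4] [471, 348, 41, 36, 844] [774.1968756   40.95723559  61.        ]
```

Emit:
carry_out([
  {"dp": [0,0,20],"yaw": 0},
  {"dp": [0,0,40],"yaw": 0},
  {"dp": [0,0,58],"yaw": 0},
  {"dp": [0,0,68],"yaw": 0},
  {"dp": [0,0,73],"yaw": 0},
  {"dp": [0,0,73],"yaw": 0},
])

```text
clock: 13.22
eef_pos: [544.7, -59.9, 69.0]
tcp_rot: [-3.142, -0.0, 2.618]
contact_force: [-0.2, 0.0, 0.6]
opening: -0.005
grasp_force: 0.0
```

```bash
cat > push.py <<'E'
import sys
from rig import r
from h import *
s=r.sense();C=np.array([556,14.8]);p=s['eef_pos'];yaw=s['tcp_rot'][2];print(s['clock'],p.round(1),yaw.round(3),s['contact_force'].round(1))
for ph in map(float,sys.argv[1:]):
    th=np.radians(-119.8-ph);t=np.array([np.sin(th),-np.cos(th)])
    T=C+70*np.array([np.cos(th),np.sin(th)])-18*t
    print(ph,dp(s,[*(T-p[:2]),0])[:2],'yaw',np.degrees(yaw-np.arctan2(t[1],t[0])).round(1))
E
python3 push.py 0 5 10 15 20 25 30 35 40 45 50
```

```text
13.225 [544.7 -59.9  69. ] 2.618 [-0.2  0.   0.6]
0.0 [9.3 0.4] yaw -0.2
5.0 [15.5 -0.9] yaw 4.8
10.0 [21.7 -1.7] yaw 9.8
15.0 [28.  -1.9] yaw 14.8
20.0 [34.3 -1.6] yaw 19.8
25.0 [40.6 -0.7] yaw 24.8
30.0 [46.7  0.7] yaw 29.8
35.0 [52.7  2.6] yaw 34.8
40.0 [58.5  5.1] yaw 39.8
45.0 [64.1  8. ] yaw 44.8
50.0 [69.4 11.5] yaw 49.8
```

Emit:
carry_out([
  {"dp": [5,0.2,0],"yaw": 0},
  {"dp": [8,0.3,0],"yaw": 0},
  {"dp": [10,0.2,0],"yaw": 0.5},
  {"dp": [12,-0.2,0],"yaw": 2},
  {"dp": [13.7,-0.5,0],"yaw": 3.3},
  {"dp": [15.5,-0.9,0],"yaw": 4.8},
  {"dp": [15.5,-0.9,0],"yaw": 4.8},
])

```text
clock: 14.1
eef_pos: [530.6, -52.8, 69.1]
tcp_rot: [3.142, -0.0, 2.534]
contact_force: [0.9, 0.4, 0.9]
opening: -0.001
grasp_force: 0.4
```

```bash
python3 push.py 5 10 15 20 25 30 35 40 45 50
```

```text
14.1 [530.6 -52.8  69.1] 2.534 [0.9 0.4 0.9]
5.0 [-0.3  0. ] yaw -0.0
10.0 [ 5.9 -1.3] yaw 5.0
15.0 [12.2 -2. ] yaw 10.0
20.0 [18.5 -2.2] yaw 15.0
25.0 [24.8 -1.9] yaw 20.0
30.0 [31. -1.] yaw 25.0
35.0 [37.2  0.4] yaw 30.0
40.0 [43.2  2.4] yaw 35.0
45.0 [49.   4.8] yaw 40.0
50.0 [54.5  7.8] yaw 45.0
```

Contact is light. On round the arc.

Emit:
carry_out([
  {"dp": [3,-0.7,0],"yaw": 2.5},
  {"dp": [6,-1.3,0],"yaw": 5},
  {"dp": [9,-1.7,0],"yaw": 7.5},
  {"dp": [12.2,-2,0],"yaw": 10},
  {"dp": [15.3,-2.1,0],"yaw": 12.5},
  {"dp": [18.5,-2.2,0],"yaw": 15},
  {"dp": [21.6,-2.1,0],"yaw": 17.5},
  {"dp": [24.8,-1.9,0],"yaw": 20},
  {"dp": [27.9,-1.5,0],"yaw": 22.5},
  {"dp": [31,-1,0],"yaw": 25},
  {"dp": [34.1,-0.4,0],"yaw": 27.5},
  {"dp": [37.2,0.4,0],"yaw": 30},
])

```text
clock: 15.6
eef_pos: [500.6, -31.4, 69.1]
tcp_rot: [3.141, 0.0, 2.01]
contact_force: [2.3, -1.3, -0.3]
opening: -0.001
grasp_force: 0.9
```

```bash
python3 push.py 35 40 45 50 52.5 55; python3 - <<'E'
from rig import r
from h import *
c=r.get_calibration("wrist");a=r.grab_frame("wrist");cv2.imwrite("pics/w9.png",a[:,:,::-1])
E
```

```text
15.6 [500.6 -31.4  69.1] 2.01 [ 2.3 -1.3 -0.3]
35.0 [ 0.2 -0.2] yaw -0.0
40.0 [ 6.3 -1.5] yaw 5.0
45.0 [12.6 -2.3] yaw 10.0
50.0 [18.9 -2.5] yaw 15.0
52.5 [22.1 -2.4] yaw 17.5
55.0 [25.2 -2.2] yaw 20.0
```

View pics/w9.png

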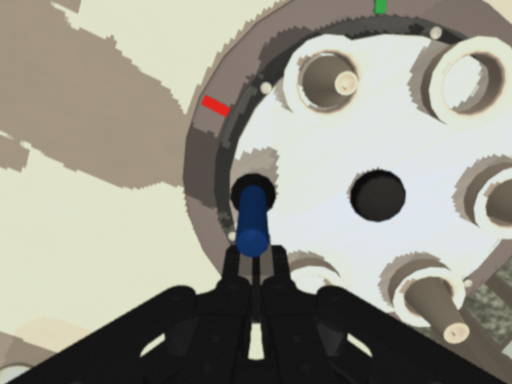

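The wheel is turning with the post in front of the fingers at (253,240), and the nozzle sits at (330,80) on its way to the green mark. Continuing, slower.

Emit:
carry_out([
  {"dp": [3,-0.8,0],"yaw": 2.5},
  {"dp": [6.3,-1.5,0],"yaw": 5},
  {"dp": [9.4,-2,0],"yaw": 7.5},
  {"dp": [12.6,-2.3,0],"yaw": 10},
  {"dp": [15.7,-2.4,0],"yaw": 12.5},
  {"dp": [18.3,-2.5,0],"yaw": 14.5},
  {"dp": [20.2,-2.5,0],"yaw": 16},
  {"dp": [22.1,-2.4,0],"yaw": 17.5},
  {"dp": [22.1,-2.4,0],"yaw": 17.5},
])

```text
clock: 16.77
eef_pos: [488.5, -12.3, 69.0]
tcp_rot: [-3.141, -0.0, 1.706]
contact_force: [0.2, -1.0, -0.3]
opening: -0.001
grasp_force: 0.0
```

```bash
python3 push.py 52.5 54 55 56 57 58 59 60 61
```

```text
16.775 [488.5 -12.3  69. ] 1.706 [ 0.2 -1.  -0.3]
52.5 [-0.2  0.5] yaw 0.0
54.0 [1.6 0.1] yaw 1.5
55.0 [ 2.9 -0.2] yaw 2.5
56.0 [ 4.1 -0.4] yaw 3.5
57.0 [ 5.3 -0.7] yaw 4.5
58.0 [ 6.6 -0.9] yaw 5.5
59.0 [ 7.8 -1.1] yaw 6.5
60.0 [ 9.1 -1.2] yaw 7.5
61.0 [10.3 -1.4] yaw 8.5
```

Emit:
carry_out([
  {"dp": [0.8,0,0],"yaw": 0.7},
  {"dp": [1.6,0,0],"yaw": 1.5},
  {"dp": [2.3,-0.1,0],"yaw": 2},
  {"dp": [2.9,-0.2,0],"yaw": 2.5},
  {"dp": [3.5,-0.3,0],"yaw": 3},
  {"dp": [4.1,-0.4,0],"yaw": 3.5},
  {"dp": [4.1,-0.4,0],"yaw": 3.5},
])

```text
clock: 17.65
eef_pos: [487.6, -9.6, 69.0]
tcp_rot: [-3.141, 0.002, 1.645]
contact_force: [-1.1, -12.0, -0.1]
opening: -0.002
grasp_force: 5.7
```

Emit:
carry_out([
  {"dp": [0.3,0,0],"yaw": 0.3},
  {"dp": [0.6,0,0],"yaw": 0.5},
  {"dp": [0.6,0,0],"yaw": 0.5},
])

```text
clock: 18.02
eef_pos: [487.4, -9.4, 69.0]
tcp_rot: [-3.141, 0.002, 1.637]
contact_force: [-1.3, -14.0, 0.7]
opening: -0.0
grasp_force: 7.4
```

Emit:
carry_out([
  {"dp": [0.3,0,0],"yaw": 0.3},
  {"dp": [0.5,0,0],"yaw": 0.5},
  {"dp": [0.5,0,0],"yaw": 0.5},
])

```text
clock: 18.4
eef_pos: [487.2, -8.9, 69.0]
tcp_rot: [-3.14, 0.002, 1.628]
contact_force: [-1.9, -15.4, 1.3]
opening: -0.001
grasp_force: 7.4
```

```bash
python3 push.py 55 56 57 58
```

```text
18.4 [487.2  -8.9  69. ] 1.628 [ -1.9 -15.4   1.3]
55.0 [-0.6  0.7] yaw -1.9
56.0 [0.6 0.3] yaw -0.9
57.0 [1.8 0. ] yaw 0.1
58.0 [ 3.1 -0.3] yaw 1.1
```

Emit:
carry_out([
  {"dp": [0.3,0,0],"yaw": 0.1},
  {"dp": [0.6,0,0],"yaw": 0.2},
  {"dp": [0.6,0,0],"yaw": 0.2},
])

```text
clock: 18.77
eef_pos: [487.2, -8.7, 69.0]
tcp_rot: [-3.14, 0.003, 1.625]
contact_force: [-3.1, -19.2, 1.2]
opening: 0.003
grasp_force: 9.1
```

Emit:
carry_out([
  {"dp": [-1,0,0],"yaw": 0},
  {"dp": [-2,0,0],"yaw": 0},
  {"dp": [-2,0,0],"yaw": 0},
])

```text
clock: 19.15
eef_pos: [487.2, -9.3, 68.9]
tcp_rot: [-3.14, 0.001, 1.624]
contact_force: [-2.4, -6.7, 1.0]
opening: 0.0
grasp_force: 3.3
```

```bash
python3 - <<'E'
from rig import r
from h import *
s=r.sense();c=r.get_calibration("wrist");a=r.grab_frame("wrist");cv2.imwrite("pics/w10.png",a[:,:,::-1])
np.savez("w10.npz",**{k:np.array(v) for k,v in c.items()},eef=s['eef_pos']);print(s['eef_pos'],s['contact_force'])
def foot(c,a,guess):
    # dark hub and post foot: centroid of dark blobs on plane
    g=cv2.cvtColor(a,cv2.COLOR_RGB2GRAY);n,l,st,ce=cv2.connectedComponentsWithStats((g<45).astype(np.uint8))
    for i in range(1,n):
        if 200<st[i,4]<6000:print('dark',ce[i].round(1),st[i].tolist(),onz(c,*ce[i],28).round(1))
foot(c,a,0)
for ce,st in blobs(a,'blue'):print('blue',ce,st,onz(c,*ce,61).round(1),'topcen',onz(c,st[0]+st[2]/2,st[1]+st[3]-st[2]/2,88).round(1))
for col in('red','green'):
    for ce,st in blobs(a,col):print(col,ce,onz(c,*ce,12).round(1))
C=np.array([556,14.8]);
for th in(60,120):print('place',th,'rim/top px for latched',[proj(c,[[C[0]+70*np.cos(np.radians(t)),C[1]+70*np.sin(np.radians(t)),h]])[0].round(1) for t in(th-.2,) for h in(40,68)])
E
```

```text
[487.20997516  -9.27933236  68.92955118] [-2.42343492 -6.65427798  1.0385978 ]
dark [379.1 192.4] [353, 168, 54, 50, 2094] [556.6  13.1  28. ]
blue [253.5 222.2] [237, 185, 33, 74, 1949] [485.8   6.1  61. ] topcen [485.8   9.9  88. ]
red [200.1 167.4] [452.5  17.9  12. ]
green [306.7  13.1] [508.4 104.6  12. ]
place 60 rim/top px for latched [array([482.9,  81.3]), array([529.5,  82.4])]
place 120 rim/top px for latched [array([336.3,  72.6]), array([352.9,  72. ])]
```

The post is at about 57 degrees, still in the spring zone, with a friction load sideways. I'll relieve that and push again in fine steps.

Emit:
carry_out([
  {"dp": [-2.5,-0.5,0],"yaw": 0},
  {"dp": [-2.5,-0.5,0],"yaw": 0},
  {"dp": [0,-0.5,0],"yaw": 0},
  {"dp": [1,-0.5,0],"yaw": 0},
  {"dp": [1.5,-0.5,0],"yaw": 0},
  {"dp": [1.5,-0.5,0],"yaw": 0},
])

```text
clock: 19.95
eef_pos: [487.6, -8.8, 69.2]
tcp_rot: [3.141, 0.003, 1.625]
contact_force: [0.3, -15.2, 0.7]
opening: -0.0
grasp_force: 7.7
```

Emit:
carry_out([
  {"dp": [0.2,0,0],"yaw": 0},
  {"dp": [0.4,0,0],"yaw": 0},
  {"dp": [0.4,0,0],"yaw": 0},
])

```text
clock: 20.32
eef_pos: [487.6, -8.7, 69.2]
tcp_rot: [3.141, 0.003, 1.625]
contact_force: [0.2, -18.6, -0.1]
opening: -0.002
grasp_force: 8.9
```

```bash
python3 - <<'E'
from rig import r
from h import *
def load(n):z=np.load(n);return {k:z[k] for k in z}
def hub(c,a,box):
    g=cv2.cvtColor(a,cv2.COLOR_RGB2GRAY)[box[1]:box[3],box[0]:box[2]];n,l,st,ce=cv2.connectedComponentsWithStats((g<55).astype(np.uint8));i=1+st[1:,4].argmax();return onz(c,*(ce[i]+box[:2]),27)[:2]
c=r.get_calibration("wrist");a=r.grab_frame("wrist");cv2.imwrite("pics/w11.png",a[:,:,::-1])
print('hub now',hub(c,a,(345,155,415,225)))
g=cv2.cvtColor(a,cv2.COLOR_RGB2GRAY)
for v in range(40,110,6):print(v,g[v,290:390:3])
# nozzle at load, w7 is a crop x2.5 of the frame at (136,60)
c7=load("w7.npz")
for deg in(116,118,120,122,124):
    q=[556.2+70*np.cos(np.radians(deg)),14.4+70*np.sin(np.radians(deg))]
    print(deg,proj(c,[[*q,68],[*q,40]]).round(1).tolist())
E
```

```text
hub now [556.99968673  12.74420194]
40 [ 73  73  60  49  74 204 222 224 224 224 224 225 224 224 224 225 224 225
 224 224 221 225 225 226 226 226 226 225 225 225 225 225 226 225]
46 [ 47  46 106 214 224 224 224 224 224 223 220 216 217 216 216 217 220 223
 225 224 225 225 225 225 225 225 226 225 226 225 226 226 225 225]
52 [117 220 224 224 224 224 220 197 169 180 188 126 118 112  90  92 128 172
 206 215 223 225 225 224 225 225 226 226 225 226 226 226 225 225]
58 [223 223 224 224 221 189 166 150 119 101 101 102 103 103 103 105 102  84
  83 134 203 217 225 225 225 225 226 226 226 225 226 226 226 226]
64 [224 225 221 205 143 134  99  98  99 101 102 104 105 105 106 108 111 114
 114  84 105 173 214 224 224 224 225 225 225 225 226 225 226 226]
70 [217 157 128 135 125  93  94  96  97  99 101 102 103 105 106 108 116 163
 186 178 118 124 206 220 225 224 225 226 225 225 226 226 226 226]
76 [216 137 121 143  89  88  90  89  91  93  94  97  99 100 103 201 194 191
 185 159 181 200 170 216 225 225 224 225 225 225 226 226 226 226]
82 [218 174 136 137  81  81  82  83  84  84  86  86  88  90 154 206 212 217
 208 196 181 206 201 219 224 224 225 225 225 226 226 225 224 225]
88 [225 223 159 141  82  75  77  77  77  77  77  76  75  76  92 209 207 205
 201 197 209 171 210 223 224 224 225 225 225 225 225 225 226 226]
94 [224 225 212 213 160  74  71  70  69  69  69  68  69  70  72  72  88 127
 133 113 134 206 222 225 225 225 225 226 225 226 226 225 225 225]
100 [224 225 224 212 215 224 169  75  68  69  71  71  75  79  83  90 108 110
 111 149 214 223 225 225 225 225 226 225 225 226 226 226 225 225]
106 [223 224 224 224 223 199 201 222 167 183 148 124 122 133 127 112 124 172
 216 223 224 225 224 224 225 225 226 226 225 225 226 225 225 226]
116 [[363.6, 69.6], [345.0, 70.5]]
118 [[357.6, 72.3], [340.1, 72.7]]
120 [[351.8, 75.1], [335.3, 75.1]]
122 [[346.0, 78.2], [330.6, 77.6]]
124 [[340.3, 81.5], [325.9, 80.3]]
```

Emit:
carry_out([
  {"dp": [0,0,0],"yaw": 0},
  {"dp": [0,0,0],"yaw": 0},
  {"dp": [0,0,0],"yaw": 0},
  {"dp": [0,0,0],"yaw": 0},
  {"dp": [0.2,0,0],"yaw": 0},
  {"dp": [0.2,0,0],"yaw": 0},
])

```text
clock: 21.12
eef_pos: [487.6, -8.6, 69.2]
tcp_rot: [3.141, 0.003, 1.625]
contact_force: [0.2, -18.8, 0.1]
opening: -0.001
grasp_force: 9.4
```

Emit:
carry_out([
  {"dp": [0.1,0,0],"yaw": 0},
  {"dp": [0.2,0,0],"yaw": 0},
  {"dp": [0.2,0,0],"yaw": 0},
  {"dp": [0.2,0,0],"yaw": 0},
])

```text
clock: 21.62
eef_pos: [487.6, -8.6, 69.2]
tcp_rot: [3.141, 0.003, 1.626]
contact_force: [0.1, -20.1, 0.6]
opening: 0.002
grasp_force: 10.0
```

```bash
python3 - <<'E'
from rig import r
from h import *
c=r.get_calibration("wrist");a=cv2.imread("pics/w11.png")[:,:,::-1].copy()
m={col:blobs(a,col) for col in('red','green','blue')}
red,gr=[onz(c,*m[k][0][0],12)[:2] for k in('red','green')]
d=gr-red;C=(red+gr)/2+np.array([d[1],-d[0]])*3**.5/2;print(red.round(1),gr.round(1),C.round(1),m['blue'])
ang=lambda p:np.degrees(np.arctan2(*(p-C)[::-1])).round(1)
st=m['blue'][0][1]
for n,u,v,h in(('noz',343.5,81.5,68),('mouth',325.5,78,40),('post',st[0]+st[2]/2,st[1]+st[3]-st[2]/2,88)):
    p=onz(c,u,v,h)[:2];print(n,p.round(1),'rad',np.hypot(*(p-C)).round(1),'ang-carousel',(ang(p)-ang(red)+180))
# mouth: detect with gradient: adaptive ellipse of the dark interior
g=cv2.cvtColor(a,cv2.COLOR_RGB2GRAY);s=g[30:125,275:385];
n,l,stt,ce=cv2.connectedComponentsWithStats((s<125).astype(np.uint8));i=1+stt[1:,4].argmax();print('grey cone',ce[i]+[275,30],stt[i]+[275,30,0,0,0])
ct=max(cv2.findContours((s>205).astype(np.uint8)*0+(cv2.GaussianBlur(s,(0,0),1.5)<180).astype(np.uint8),cv2.RETR_EXTERNAL,cv2.CHAIN_APPROX_NONE)[0],key=cv2.contourArea)
print(cv2.boundingRect(ct),cv2.fitEllipse(ct))
E
```

```text
[452.6  18.1] [508.2 104.9] [555.6  13.4] [(array([252.7, 222.6]), [236, 185, 33, 74, 1955])]
noz [518.3  72.6] rad 70.0 ang-carousel 124.8
mouth [516.7  73.6] rad 71.7 ang-carousel 125.5
post [485.7  10.5] rad 70.0 ang-carousel -175.10000000000002
grey cone [323.61160481  79.08102457] [ 300   50   54   61 1913]
(16, 19, 65, 64) ((48.55989074707031, 49.68985366821289), (58.69089126586914, 61.90946960449219), 33.434513092041016)
```

Pressing harder gives only the arm's own stiffness, about 6 N/mm, so the wheel may already be on its stop. To test this I'll back well off and compare the picture: a latched wheel stays put, while an unlatched one springs back.

Emit:
carry_out([
  {"dp": [-1.5,0,0],"yaw": 0},
  {"dp": [-3,0,0],"yaw": 0},
  {"dp": [-6,0,0],"yaw": 0},
  {"dp": [-9,0,0],"yaw": 0},
  {"dp": [-9,0,0],"yaw": 0},
])

```text
clock: 22.25
eef_pos: [487.8, -15.5, 69.1]
tcp_rot: [3.142, -0.0, 1.624]
contact_force: [0.3, -0.4, -0.1]
opening: -0.001
grasp_force: 0.0
```

```bash
cat > meas.py <<'E'
from rig import r
from h import *
def go(a,c):
    m={col:blobs(a,col) for col in('red','green','blue')}
    red,gr=[onz(c,*m[k][0][0],12)[:2] for k in('red','green')]
    d=gr-red;C=(red+gr)/2+np.array([d[1],-d[0]])*3**.5/2
    ang=lambda p:np.degrees(np.arctan2(*(p-C)[::-1]))
    st=m['blue'][0][1];p=onz(c,st[0]+st[2]/2,st[1]+st[3]-st[2]/2,88)[:2];print('post',st,p.round(1),(ang(p)-ang(red)+180).round(2))
    # dark grey cone silhouette near next place
    q=proj(c,[[*(C+70*np.array([np.cos(np.radians(121)),np.sin(np.radians(121))])),55]])[0].astype(int);x0,y0=q[0]-45,max(q[1]-48,0)
    g=cv2.cvtColor(a,cv2.COLOR_RGB2GRAY)[y0:q[1]+48,x0:q[0]+45]
    n,l,s,ce=cv2.connectedComponentsWithStats((g<125).astype(np.uint8))
    k=min([i for i in range(1,n) if s[i,4]>500],key=lambda i:np.hypot(*(ce[i]+[x0,y0]-q)))
    u=ce[k]+[x0,y0];p=onz(c,*u,45)[:2];print('cone',u.round(1),s[k].tolist(),p.round(1),'ang',(ang(p)-ang(red)+180).round(2),'C',C.round(1))
E
python3 - <<'E'
from meas import *
s=r.sense();c=r.get_calibration("wrist");a=r.grab_frame("wrist");cv2.imwrite("pics/w12.png",a[:,:,::-1])
print(s['eef_pos'],s['contact_force'],s['grasp_force']);go(a,c)
z=np.load("w10.npz");go(cv2.imread("pics/w10.png")[:,:,::-1].copy(),{k:z[k] for k in z})
E
```

```text
[487.76963034 -15.54910132  69.06818189] [ 0.28288229 -0.38104575 -0.13629671] 0.0
post [237, 173, 33, 71, 1878] [486.  10.] 184.44
cone [325.6  64.5] [13, 12, 53, 62, 2014] [515.4  72.4] ang 125.93 C [553.5   9.9]
post [237, 185, 33, 74, 1949] [485.8   9.9] -174.71
cone [323.8  78.4] [6, 19, 54, 61, 1909] [514.6  72.7] ang 127.16 C [555.5  12.9]
```

Emit:
carry_out([
  {"dp": [-1,0,-20],"yaw": 0},
  {"dp": [-1,0,-60],"yaw": 0},
  {"dp": [5,5,-100],"yaw": 0},
  {"dp": [25,25,-130],"yaw": 1.5},
  {"dp": [43,43,-134.6],"yaw": 2.9},
  {"dp": [45.4,45.6,-134.6],"yaw": 2.9},
  {"dp": [45.4,45.6,-134.6],"yaw": 2.9},
  {"dp": [45.4,45.6,-134.6],"yaw": 2.9},
])

```text
clock: 23.3
eef_pos: [529.9, 31.8, 203.0]
tcp_rot: [-3.14, 0.0, 1.573]
contact_force: [0.1, -0.2, -0.4]
opening: 0.003
grasp_force: 0.0
```

```bash
python3 - <<'E'
from meas import *
s=r.sense();c=r.get_calibration("wrist");a=r.grab_frame("wrist");cv2.imwrite("pics/w13.png",a[:,:,::-1])
print(s['eef_pos'],s['tcp_rot'])
np.savez("w13.npz",**{k:np.array(v) for k,v in c.items()},eef=s['eef_pos'])
z=np.load("w1.npz");c1={k:z[k] for k in z};a1=cv2.imread("pics/w1.png")[:,:,::-1].copy()
for n,A,cc in(('w1',a1,c1),('w13',a,c)):
    for col in('red','green'):
        print(n,col,blobs(A,col)[0][0])
    g=cv2.cvtColor(A,cv2.COLOR_RGB2GRAY)
    h=(g[150:215,255:310]<50).astype(np.uint8);k=cv2.moments(h,True);print('hub',k['m10']/k['m00']+255,k['m01']/k['m00']+150)
    # fixed nozzle at 0 deg (was at 60 before): dark cone near (355,183)
    s0=g[155:215,330:378];h=(s0<130).astype(np.uint8);nn,l,st,ce=cv2.connectedComponentsWithStats(h)
    print('cones@0',[(( ce[i]+[330,155]).round(1),int(st[i,4])) for i in range(1,nn) if st[i,4]>60])
    for b in blobs(A,'blue'):print('blue',b)
E
```

```text
[529.87291998  31.75452715 202.96598115] [-3.13988587e+00  2.48627887e-04  1.57305467e+00]
w1 red [180.2 172.2]
w1 green [231.9  84.3]
hub 280.67914438502675 181.37967914438502
cones@0 [(array([372.2, 160.9]), 140), (array([353.5, 182.1]), 492), (array([368.5, 206.7]), 310)]
blue (array([245.9, 251.7]), [239, 233, 15, 39, 493])
w13 red [180.7 173. ]
w13 green [232.6  84.9]
hub 281.5469522240527 182.2009884678748
cones@0 [(array([371.8, 159.3]), 111), (array([354.9, 180.3]), 540), (array([368.8, 206.7]), 302)]
blue (array([206. , 197.6]), [195, 181, 23, 35, 490])
```

```bash
python3 - <<'E'
from meas import *
g1,g2=[cv2.cvtColor(cv2.imread(f"pics/{n}.png"),cv2.COLOR_BGR2GRAY) for n in('w1','w13')]
def tm(x0,y0,x1,y1,R=10):
    r_=cv2.matchTemplate(g2[y0-R:y1+R,x0-R:x1+R],g1[y0:y1,x0:x1],cv2.TM_CCOEFF_NORMED)
    _,v,_,(x,y)=cv2.minMaxLoc(r_)
    f=lambda a,b,c:(a-c)/(2*(a-2*b+c))
    return round(x-R+f(*r_[y,x-1:x+2]),2),round(y-R+f(*r_[y-1:y+2,x]),2),round(v,3)
print('cone@0',tm(328,158,376,206),'inner',tm(338,165,372,203));print('hub',tm(260,160,302,202));print('red',tm(165,160,196,185));print('green',tm(215,68,250,100))
z=np.load("w13.npz");c={k:z[k] for k in z};z=np.load("w1.npz");c1={k:z[k] for k in z}
def top(c,st):return onz(c,st[0]+st[2]/2,st[1]+st[3]-st[2]/2,88)[:2]
for cc,st,C in((c1,[239,233,15,39],onz(c1,280.68,181.38,27)[:2]),(c,[195,181,23,35],onz(c,281.55,182.2,27)[:2])):
    p=top(cc,st);print(p,C,np.degrees(np.arctan2(*(p-C)[::-1])),np.hypot(*(p-C)))
    q=lambda d:proj(cc,[[*(C+70*np.array([np.cos(np.radians(d)),np.sin(np.radians(d))])),68]])[0].round(1)
    print('px per deg at 0:',q(0),q(1),q(2))
m=((cv2.cvtColor(cv2.imread("pics/w13.png"),cv2.COLOR_BGR2HSV)[...,0]>100)*255);print()
E
```

```text
cone@0 (np.float32(1.3), np.float32(-2.04), 0.971) inner (np.float32(1.51), np.float32(-2.08), 0.977)
hub (np.float32(0.79), np.float32(0.88), 0.994)Traceback (most recent call last):
  File "<stdin>", line 8, in <module>
  File "<stdin>", line 7, in tm
TypeError: tm.<locals>.<lambda>() missing 1 required positional argument: 'c'
```

```bash
python3 - <<'E'
from meas import *
g1,g2=[cv2.cvtColor(cv2.imread(f"pics/{n}.png"),cv2.COLOR_BGR2GRAY) for n in('w1','w13')]
z=np.load("w13.npz");c={k:z[k] for k in z};z=np.load("w1.npz");c1={k:z[k] for k in z}
for cc,st,C in((c1,[239,233,15,39],onz(c1,280.68,181.38,27)[:2]),(c,[195,181,23,35],onz(c,281.55,182.2,27)[:2])):
    p=onz(cc,st[0]+st[2]/2,st[1]+st[3]-st[2]/2,88)[:2] if cc is c1 else None
    print(C.round(1), None if p is None else (p.round(1),np.degrees(np.arctan2(*(p-C)[::-1])).round(1)))
    q=lambda d,R,h:proj(cc,[[*(C+R*np.array([np.cos(np.radians(d)),np.sin(np.radians(d))])),h]])[0].round(1)
    print('post top px at',[(d,q(d,70,88)) for d in(-180,-178,-176)],'cone0',q(0,70,60),q(2,70,60))
h2=cv2.cvtColor(cv2.imread("pics/w13.png"),cv2.COLOR_BGR2HSV);m=((h2[...,0]>105)&(h2[...,0]<130)&(h2[...,1]>120)&(h2[...,2]>30))
for v in range(180,217,3):print(v,np.where(m[v,185:230])[0][[0,-1]]+185 if m[v,185:230].any() else '')
for (u,v) in((214,123),(302,93),(200,207)):
    for n,g in(('w1',g1),('w13',g2)):
        P=g[v-11:v+12,u-11:u+12].astype(np.uint8);t=cv2.morphologyEx(P,cv2.MORPH_TOPHAT,np.ones((7,7)));w=(t>60)
        n_,l,st,ce=cv2.connectedComponentsWithStats(w.astype(np.uint8));print((u,v),n,[((ce[i]+[u-11,v-11]).round(1).tolist(),int(st[i,4])) for i in range(1,n_) if st[i,4]>4])
E
```

```text
[556.2  14.3] (array([523.3, -42.5]), np.float64(-120.0))
post top px at [(-180, array([200.6, 203.9])), (-178, array([200.8, 206.7])), (-176, array([201.1, 209.4]))] cone0 [361.1 192.7] [361.3 190.1]
[555.7  13.1] None
post top px at [(-180, array([201.4, 204.9])), (-178, array([201.6, 207.7])), (-176, array([201.9, 210.5]))] cone0 [362.1 193.6] [362.4 191.1]
180 
183 [205 215]
186 [203 217]
189 [202 217]
192 [201 216]
195 [200 215]
198 [198 213]
201 [197 211]
204 [196 210]
207 [195 209]
210 [196 209]
213 [198 206]
216 
(214, 123) w1 [([212.8, 121.7], 12)]
(214, 123) w13 [([220.5, 120.5], 24), ([210.7, 126.7], 22)]
(302, 93) w1 [([302.2, 92.2], 19)]
(302, 93) w13 [([298.8, 92.2], 20)]
(200, 207) w1 []
(200, 207) w13 [([209.9, 213.3], 32)]
```

The wheel is about 2 degrees short of one click, comparing the fixed cone and pins with the earlier picture. So it has not latched, and it doesn't spring back. I'll re-engage and track wheel motion against force.

Emit:
carry_out([
  {"dp": [-25,-22,0],"yaw": -1.5},
  {"dp": [-47,-42,0],"yaw": -2.5},
  {"dp": [-47.5,-42,30],"yaw": -2.5},
  {"dp": [-47.5,-42,70],"yaw": -2.5},
  {"dp": [-47.5,-42,110],"yaw": -2.5},
  {"dp": [-47.5,-42,135],"yaw": -2.5},
  {"dp": [-47.5,-42,140],"yaw": -2.5},
  {"dp": [-47.5,-42,140],"yaw": -2.5},
])

```text
clock: 24.35
eef_pos: [489.0, -15.5, 64.0]
tcp_rot: [-3.141, -0.0, 1.617]
contact_force: [0.1, -0.6, 0.1]
opening: 0.003
grasp_force: 0.0
```

Emit:
carry_out([
  {"dp": [3,0,0],"yaw": 0},
  {"dp": [4.5,0,0],"yaw": 0},
  {"dp": [5.5,0,0],"yaw": 0},
  {"dp": [6,0,0],"yaw": 0},
  {"dp": [6,0,0],"yaw": 0},
])

```text
clock: 24.98
eef_pos: [488.7, -9.2, 63.7]
tcp_rot: [3.142, 0.0, 1.617]
contact_force: [0.1, 0.1, -0.1]
opening: 0.001
grasp_force: 0.0
```

```bash
cat > trk.py <<'E'
import sys
from meas import *
n=sys.argv[1];s=r.sense();c=r.get_calibration("wrist");a=r.grab_frame("wrist");cv2.imwrite(f"pics/{n}.png",a[:,:,::-1])
print('eef',s['eef_pos'].round(1),'F',s['contact_force'].round(1),'cmd?');
red=blobs(a,'red')[0][0];g=cv2.cvtColor(a,cv2.COLOR_RGB2GRAY)
h=g[150:240,340:425];nn,l,st,ce=cv2.connectedComponentsWithStats((h<55).astype(np.uint8));i=1+st[1:,4].argmax();hub=ce[i]+[340,150]
R,H=onz(c,*red,12)[:2],onz(c,*hub,27)[:2]
b=blobs(a,'blue')[0][1];P=onz(c,b[0]+b[2]/2,b[1]+b[3]-b[2]/2,88)[:2]
k=cv2.connectedComponentsWithStats((g[20:125,290:385]<125).astype(np.uint8));j=[i for i in range(1,k[0]) if k[2][i,4]>1000];N=[onz(c,*(k[3][i]+[290,20]),45)[:2] for i in j]
A=lambda p:np.degrees(np.arctan2(*(p-H)[::-1])).round(2)
print('red',A(R),'hub',H.round(1),'post',A(P),P.round(1),'cone',[(A(q),q.round(1)) for q in N])
E
python3 trk.py t1
```

```text
eef [488.7  -9.2  63.7] F [ 0.1  0.1 -0.1] cmd?
red 177.14 hub [557.   12.7] post -179.06 [485.6  11.6] cone [(np.float64(116.65), array([516.5,  93.5])), (np.float64(124.65), array([515.3,  73.1]))]
```

Emit:
carry_out([
  {"dp": [0.5,0,0],"yaw": 0},
  {"dp": [1,0,0],"yaw": 0},
  {"dp": [1,0,0],"yaw": 0},
])

```text
clock: 25.4
eef_pos: [488.7, -8.5, 63.7]
tcp_rot: [-3.142, 0.0, 1.617]
contact_force: [-1.2, -2.8, 0.8]
opening: -0.001
grasp_force: 1.4
```

```bash
python3 trk.py t2
```

```text
eef [488.7  -8.5  63.7] F [-1.2 -2.8  0.8] cmd?
red 177.14 hub [557.   12.7] post -179.04 [485.6  11.5] cone [(np.float64(116.39), array([516.7,  93.9])), (np.float64(124.54), array([515.3,  73.2]))]
```

Emit:
carry_out([
  {"dp": [0.4,0,0],"yaw": 0},
  {"dp": [0.8,0,0],"yaw": 0},
  {"dp": [0.8,0,0],"yaw": 0},
])

```text
clock: 25.82
eef_pos: [488.6, -8.2, 63.7]
tcp_rot: [-3.142, 0.001, 1.617]
contact_force: [-0.8, -7.7, -0.1]
opening: -0.002
grasp_force: 4.0
```

```bash
python3 trk.py t3
```

```text
eef [488.6  -8.2  63.7] F [-0.8 -7.7 -0.1] cmd?
red 177.16 hub [557.   12.7] post -178.98 [485.6  11.4] cone [(np.float64(116.4), array([516.6,  94.1])), (np.float64(124.39), array([515.5,  73.3]))]
```

```bash
python3 - <<'E'
from h import *
for n in('w1','w13'):
    a=cv2.imread(f"pics/{n}.png");hsv=cv2.cvtColor(a,cv2.COLOR_BGR2HSV)
    m=((hsv[...,0]>12)&(hsv[...,0]<28)&(hsv[...,1]>150)&(hsv[...,2]>120)).astype(np.uint8);m[:, :340]=0;m[:100]=0;m[230:]=0;m[:,430:]=0
    k=cv2.connectedComponentsWithStats(m);print(n,'orange',[(k[3][i].round(2).tolist(),k[2][i].tolist()) for i in range(1,k[0]) if k[2][i,4]>5])
    z=np.load(n+'.npz');c={q:z[q] for q in z}
    for i in range(1,k[0]):
        if k[2][i,4]>5:print(onz(c,*k[3][i],35).round(1))
    g=cv2.cvtColor(a,cv2.COLOR_BGR2GRAY);dk=(g<45).astype(np.uint8);dk[:110]=0;dk[165:]=0;dk[:,:362]=0;dk[:,420:]=0
    k=cv2.connectedComponentsWithStats(dk);print('black',[(k[3][i].round(2).tolist(),k[2][i].tolist()) for i in range(1,k[0]) if k[2][i,4]>30])
a=cv2.imread("pics/w1.png")[100:175,335:420];b=cv2.imread("pics/w13.png")[101:176,336:421]
d=cv2.cvtColor(cv2.absdiff(a,b),cv2.COLOR_BGR2GRAY)
print('diff>40 map');
for row in (cv2.resize(d,None,fx=.33,fy=.33,interpolation=cv2.INTER_AREA)>30):print(''.join('#' if x else '.' for x in row))
E
```

```text
w1 orange [([374.16, 148.79], [368, 144, 13, 11, 95])]
[642.5  49.1  35. ]
black [([398.66, 139.22], [386, 124, 24, 31, 420])]
w13 orange [([410.43, 135.71], [410, 134, 2, 4, 7]), ([375.63, 149.78], [370, 145, 13, 11, 103])]
[672.9  61.   35. ]
[642.3  47.8  35. ]
black [([399.63, 138.99], [389, 123, 23, 32, 385])]
diff>40 map
.#..........................
.#..........................
..#.........................
..#.........................
#.##........................
#.##........................
#...........................
#....................#......
#...........................
............................
............................
............................
............................
............................
............................
.........#..................
.........##.................
.........###........#.......
...###...##.................
.#######....................
##.####...##................
..###.....###...............
.##.######.##...............
##.###..###..#..............
#.##......#..#..............
```

Two facts conflict: the wheel is rigid to the push, as at a stop, yet it sits 2 degrees short by eye. I'll probe from the other side with about 3 N. A latched wheel holds, and a free one gives.

Emit:
carry_out([
  {"dp": [-4,0,0],"yaw": 0},
  {"dp": [-5,0,-20],"yaw": 0},
  {"dp": [-5,0,-45],"yaw": 0},
  {"dp": [10,0,-45],"yaw": 0},
  {"dp": [35,0,-45],"yaw": 0},
  {"dp": [49,0,-45],"yaw": 0},
  {"dp": [49,0,-30],"yaw": 0},
  {"dp": [49,0,-5],"yaw": 0},
  {"dp": [49,0,0],"yaw": 0},
  {"dp": [49,0,0],"yaw": 0},
])

```text
clock: 27.12
eef_pos: [485.9, 41.1, 63.0]
tcp_rot: [-3.14, 0.0, 1.616]
contact_force: [0.4, -0.3, -0.2]
opening: -0.002
grasp_force: 0.0
```

```bash
python3 - <<'E'
from meas import *
s=r.sense();c=r.get_calibration("wrist");a=r.grab_frame("wrist");cv2.imwrite("pics/b1.png",a[:,:,::-1])
print(s['eef_pos'],s['contact_force'])
for k in('red','green','blue'):
    for b in blobs(a,k):print(k,b)
E
```

```text
[485.93202025  41.11035093  63.04502531] [ 0.41648503 -0.28055671 -0.22320534]
red (array([201.1, 247.1]), [189, 243, 25, 10, 213])
green (array([300.2, 111.4]), [291, 97, 19, 30, 285])
blue (array([255.6, 343.6]), [247, 323, 18, 38, 493])
```

Emit:
carry_out([
  {"dp": [-3,0,0],"yaw": 0},
  {"dp": [-5,0,0],"yaw": 0},
  {"dp": [-6,0,0],"yaw": 0},
  {"dp": [-6,0,0],"yaw": 0},
])

```text
clock: 27.68
eef_pos: [486.7, 35.3, 63.9]
tcp_rot: [3.141, -0.0, 1.617]
contact_force: [-0.6, 0.3, 0.3]
opening: -0.002
grasp_force: 0.0
```

Emit:
carry_out([
  {"dp": [-0.5,0,0],"yaw": 0},
  {"dp": [-1,0,0],"yaw": 0},
  {"dp": [-1,0,0],"yaw": 0},
])

```text
clock: 28.05
eef_pos: [486.7, 34.5, 63.7]
tcp_rot: [-3.142, -0.0, 1.617]
contact_force: [-0.2, -0.8, 1.5]
opening: -0.004
grasp_force: 0.0
```

Emit:
carry_out([
  {"dp": [-0.5,0,0],"yaw": 0},
  {"dp": [-1,0,0],"yaw": 0},
  {"dp": [-1,0,0],"yaw": 0},
])

```text
clock: 28.42
eef_pos: [486.8, 33.4, 63.7]
tcp_rot: [3.142, -0.0, 1.617]
contact_force: [0.3, 0.0, 0.3]
opening: 0.003
grasp_force: 0.0
```

Emit:
carry_out([
  {"dp": [-1,0,0],"yaw": 0},
  {"dp": [-2,0,0],"yaw": 0},
  {"dp": [-2,0,0],"yaw": 0},
])

```text
clock: 28.8
eef_pos: [486.8, 31.4, 63.7]
tcp_rot: [-3.142, 0.0, 1.617]
contact_force: [-0.2, -0.6, -0.4]
opening: 0.004
grasp_force: 0.0
```

Emit:
carry_out([
  {"dp": [-1,0,0],"yaw": 0},
  {"dp": [-1.5,0,0],"yaw": 0},
  {"dp": [-1.5,0,0],"yaw": 0},
])

```text
clock: 29.18
eef_pos: [486.9, 29.9, 63.7]
tcp_rot: [-3.142, 0.0, 1.617]
contact_force: [-0.3, 0.3, 0.2]
opening: 0.005
grasp_force: 0.0
```

Emit:
carry_out([
  {"dp": [-0.7,0,0],"yaw": 0},
  {"dp": [-1.2,0,0],"yaw": 0},
  {"dp": [-1.2,0,0],"yaw": 0},
])

```text
clock: 29.55
eef_pos: [487.0, 28.7, 63.7]
tcp_rot: [-3.142, -0.0, 1.617]
contact_force: [0.3, 0.6, -0.2]
opening: -0.0
grasp_force: 0.0
```

Emit:
carry_out([
  {"dp": [-0.5,0,0],"yaw": 0},
  {"dp": [-0.8,0,0],"yaw": 0},
  {"dp": [-0.8,0,0],"yaw": 0},
])

```text
clock: 29.92
eef_pos: [487.0, 27.9, 63.7]
tcp_rot: [-3.142, -0.0, 1.617]
contact_force: [-0.3, 0.3, 0.1]
opening: -0.004
grasp_force: 0.0
```

Emit:
carry_out([
  {"dp": [-0.4,0,0],"yaw": 0},
  {"dp": [-0.8,0,0],"yaw": 0},
  {"dp": [-0.8,0,0],"yaw": 0},
])

```text
clock: 30.3
eef_pos: [487.0, 27.3, 63.7]
tcp_rot: [-3.142, -0.0, 1.617]
contact_force: [-0.2, 0.7, 0.4]
opening: 0.001
grasp_force: 0.8
```

Emit:
carry_out([
  {"dp": [-0.3,0,0],"yaw": 0},
  {"dp": [-0.6,0,0],"yaw": 0},
  {"dp": [-0.6,0,0],"yaw": 0},
])

```text
clock: 30.68
eef_pos: [487.0, 27.0, 63.7]
tcp_rot: [-3.142, -0.001, 1.616]
contact_force: [-0.4, 6.2, 0.9]
opening: -0.004
grasp_force: 2.9
```

Emit:
carry_out([
  {"dp": [-0.3,0,0],"yaw": 0},
  {"dp": [-0.6,0,0],"yaw": 0},
  {"dp": [-0.6,0,0],"yaw": 0},
])

```text
clock: 31.05
eef_pos: [487.0, 26.4, 63.7]
tcp_rot: [-3.141, -0.001, 1.617]
contact_force: [-0.7, 5.3, -0.2]
opening: 0.0
grasp_force: 2.7
```

Emit:
carry_out([
  {"dp": [-0.3,0,0],"yaw": 0},
  {"dp": [-0.5,0,0],"yaw": 0},
  {"dp": [-0.5,0,0],"yaw": 0},
])

```text
clock: 31.42
eef_pos: [487.1, 25.3, 63.7]
tcp_rot: [-3.141, 0.0, 1.617]
contact_force: [-0.8, 1.2, 0.7]
opening: 0.002
grasp_force: 0.8
```

It held 6 N backward and then gave over about 2 mm, so it had been over the click and the earlier stop was real. I've now unlatched it. I'll go back round and push again, watching for the full signature of rise, drop and stop.

Emit:
carry_out([
  {"dp": [6,0,0],"yaw": 0},
  {"dp": [6,0,-25],"yaw": 0},
  {"dp": [6,0,-45],"yaw": 0},
  {"dp": [-15,0,-45],"yaw": 0},
  {"dp": [-40,1,-45],"yaw": 0},
  {"dp": [-50,2,-45],"yaw": 0},
  {"dp": [-50,2,-30],"yaw": 0},
  {"dp": [-50,2,-5],"yaw": 0},
  {"dp": [-50,2,0],"yaw": 0},
  {"dp": [-50,2,0],"yaw": 0},
])

```text
clock: 32.67
eef_pos: [491.0, -23.9, 63.1]
tcp_rot: [-3.14, -0.0, 1.617]
contact_force: [0.8, 0.7, 0.8]
opening: -0.002
grasp_force: 0.0
```

```bash
python3 trk.py t4
```

```text
eef [491.  -23.9  63.1] F [0.8 0.7 0.8] cmd?
red 176.69 hub [557.1  11.9] post -177.66 [486.   9.] cone [(np.float64(126.66), array([514. ,  69.8]))]
```

Emit:
carry_out([
  {"dp": [4,0,0],"yaw": 0},
  {"dp": [8,0,0],"yaw": 0},
  {"dp": [10,0,0],"yaw": 0},
  {"dp": [11,0,0],"yaw": 0},
  {"dp": [11.5,0,0],"yaw": 0},
  {"dp": [11.5,0,0],"yaw": 0},
])

```text
clock: 33.48
eef_pos: [490.9, -12.9, 63.7]
tcp_rot: [3.142, -0.0, 1.617]
contact_force: [0.2, -0.0, 0.0]
opening: -0.002
grasp_force: 0.0
```

Emit:
carry_out([
  {"dp": [0.5,0,0],"yaw": 0},
  {"dp": [1,0,0],"yaw": 0},
  {"dp": [1,0,0],"yaw": 0},
])

```text
clock: 33.85
eef_pos: [490.8, -11.9, 63.7]
tcp_rot: [-3.142, -0.0, 1.617]
contact_force: [0.7, -0.4, -0.5]
opening: 0.002
grasp_force: 0.0
```

Emit:
carry_out([
  {"dp": [0.4,0,0],"yaw": 0},
  {"dp": [0.8,0,0],"yaw": 0},
  {"dp": [0.8,0,0],"yaw": 0},
])

```text
clock: 34.22
eef_pos: [490.8, -11.1, 63.7]
tcp_rot: [-3.142, -0.0, 1.617]
contact_force: [-0.4, -0.4, 0.1]
opening: 0.001
grasp_force: 0.0
```

Emit:
carry_out([
  {"dp": [0.3,0,0],"yaw": 0},
  {"dp": [0.6,0,0],"yaw": 0},
])

```text
clock: 34.48
eef_pos: [490.8, -10.5, 63.7]
tcp_rot: [3.142, -0.0, 1.617]
contact_force: [-0.9, -0.5, 0.1]
opening: 0.0
grasp_force: 0.1
```

Emit:
carry_out([
  {"dp": [0.3,0,0],"yaw": 0},
  {"dp": [0.6,0,0],"yaw": 0},
])

```text
clock: 34.72
eef_pos: [490.8, -10.2, 63.7]
tcp_rot: [3.142, 0.001, 1.617]
contact_force: [0.3, -5.0, -0.2]
opening: -0.002
grasp_force: 2.5
```

Emit:
carry_out([
  {"dp": [0.3,0,0],"yaw": 0},
  {"dp": [0.6,0,0],"yaw": 0},
])

```text
clock: 34.98
eef_pos: [490.7, -10.0, 63.7]
tcp_rot: [-3.142, 0.001, 1.617]
contact_force: [-0.2, -9.1, 1.2]
opening: -0.0
grasp_force: 4.2
```

Emit:
carry_out([
  {"dp": [0.3,0,0],"yaw": 0},
  {"dp": [0.6,0,0],"yaw": 0},
])

```text
clock: 35.22
eef_pos: [490.7, -9.7, 63.7]
tcp_rot: [-3.141, 0.001, 1.618]
contact_force: [0.5, -11.0, 0.4]
opening: 0.0
grasp_force: 5.5
```

Emit:
carry_out([
  {"dp": [0.3,0,0],"yaw": 0},
  {"dp": [0.6,0,0],"yaw": 0},
])

```text
clock: 35.48
eef_pos: [490.6, -9.4, 63.7]
tcp_rot: [-3.141, 0.002, 1.618]
contact_force: [-0.2, -11.8, 0.2]
opening: -0.003
grasp_force: 6.0
```

Emit:
carry_out([
  {"dp": [0.2,0,0],"yaw": 0},
  {"dp": [0.4,0,0],"yaw": 0},
])

```text
clock: 35.72
eef_pos: [490.6, -9.1, 63.7]
tcp_rot: [-3.141, 0.002, 1.618]
contact_force: [-1.0, -14.8, 0.9]
opening: -0.002
grasp_force: 7.3
```

Emit:
carry_out([
  {"dp": [0.2,0,0],"yaw": 0},
  {"dp": [0.4,0,0],"yaw": 0},
])

```text
clock: 35.98
eef_pos: [490.6, -9.0, 63.7]
tcp_rot: [-3.141, 0.003, 1.618]
contact_force: [-0.7, -17.1, 0.7]
opening: -0.004
grasp_force: 8.5
```

```bash
python3 trk.py t5
```

```text
eef [490.6  -9.   63.7] F [ -0.7 -17.1   0.7] cmd?
red 177.14 hub [557.   12.7] post -178.41 [485.8  10.8] cone [(np.float64(115.24), array([518.7,  93.8])), (np.float64(125.19), array([514.7,  72.7]))]
```

Emit:
carry_out([
  {"dp": [0.2,0,0],"yaw": 0},
  {"dp": [0.4,0,0],"yaw": 0},
  {"dp": [0.4,0,0],"yaw": 0},
])

```text
clock: 36.4
eef_pos: [490.6, -8.9, 63.7]
tcp_rot: [-3.141, 0.003, 1.618]
contact_force: [-0.6, -18.8, 0.2]
opening: -0.0
grasp_force: 9.3
```

Emit:
carry_out([
  {"dp": [0.1,0,0],"yaw": 0},
  {"dp": [0.3,0,0],"yaw": 0},
  {"dp": [0.3,0,0],"yaw": 0},
])

```text
clock: 36.78
eef_pos: [490.5, -8.4, 63.7]
tcp_rot: [-3.141, 0.002, 1.618]
contact_force: [-1.1, -15.3, 0.1]
opening: 0.001
grasp_force: 7.7
```

```bash
python3 trk.py t6
```

```text
eef [490.5  -8.4  63.7] F [ -1.1 -15.3   0.1] cmd?
red 177.14 hub [557.   12.7] post -179.12 [485.9  11.6] cone [(np.float64(115.14), array([518.7,  94.2])), (np.float64(124.62), array([515.2,  73.2]))]
```

It slipped forward and the force dropped from 18.8 to 15.3 N, so it is still advancing. Continuing in fine steps.

Emit:
carry_out([
  {"dp": [0.2,0,0],"yaw": 0},
  {"dp": [0.4,0,0],"yaw": 0},
  {"dp": [0.4,0,0],"yaw": 0},
])

```text
clock: 37.2
eef_pos: [490.3, -7.6, 63.7]
tcp_rot: [-3.141, 0.002, 1.618]
contact_force: [-0.4, -13.0, 2.0]
opening: -0.001
grasp_force: 6.2
```

Emit:
carry_out([
  {"dp": [0.1,0,0],"yaw": 0},
  {"dp": [0.3,0,0],"yaw": 0},
  {"dp": [0.3,0,0],"yaw": 0},
])

```text
clock: 37.58
eef_pos: [490.2, -6.9, 63.7]
tcp_rot: [-3.141, 0.001, 1.617]
contact_force: [-0.7, -8.7, 1.3]
opening: -0.003
grasp_force: 4.9
```

Past the hump: the force is falling as it advances.

Emit:
carry_out([
  {"dp": [0.2,0,0],"yaw": 0},
  {"dp": [0.4,0,0],"yaw": 0},
  {"dp": [0.4,0,0],"yaw": 0},
])

```text
clock: 37.95
eef_pos: [490.1, -5.9, 63.6]
tcp_rot: [-3.141, 0.0, 1.617]
contact_force: [-1.9, -5.9, 1.9]
opening: -0.002
grasp_force: 2.5
```

Emit:
carry_out([
  {"dp": [0.2,0,0],"yaw": 0},
  {"dp": [0.4,0,0],"yaw": 0},
  {"dp": [0.4,0,0],"yaw": 0},
])

```text
clock: 38.33
eef_pos: [490.1, -5.3, 63.6]
tcp_rot: [-3.141, 0.0, 1.617]
contact_force: [-1.7, -5.9, 1.2]
opening: -0.001
grasp_force: 2.5
```

```bash
python3 trk.py t7
```

```text
eef [490.1  -5.3  63.6] F [-1.7 -5.9  1.2] cmd?
red 177.11 hub [557.   12.7] post 178.56 [485.8  14.4] cone [(np.float64(114.39), array([519.1,  96.2])), (np.float64(122.13), array([517.9,  74.9]))]
```

Emit:
carry_out([
  {"dp": [0.2,0,0],"yaw": 0},
  {"dp": [0.4,0,0],"yaw": 0},
  {"dp": [0.4,0,0],"yaw": 0},
])

```text
clock: 38.75
eef_pos: [490.2, -5.3, 63.6]
tcp_rot: [-3.141, 0.001, 1.617]
contact_force: [-2.2, -8.1, 1.7]
opening: 0.001
grasp_force: 3.9
```

Emit:
carry_out([
  {"dp": [0.2,0,0],"yaw": 0},
  {"dp": [0.4,0,0],"yaw": 0},
  {"dp": [0.4,0,0],"yaw": 0},
])

```text
clock: 39.12
eef_pos: [490.2, -5.2, 63.7]
tcp_rot: [-3.141, 0.001, 1.618]
contact_force: [-2.0, -10.3, 0.9]
opening: 0.003
grasp_force: 5.3
```

```bash
python3 trk.py t8
```

```text
eef [490.2  -5.2  63.7] F [ -2.  -10.3   0.9] cmd?
red 177.1 hub [557.   12.6] post 178.42 [485.8  14.6] cone [(np.float64(114.5), array([518.9,  96.2])), (np.float64(122.08), array([517.9,  75. ]))]
```

It is now rigid at y ≈ -5.2, where the stop was predicted. I'll back off and check from the first viewpoint.

Emit:
carry_out([
  {"dp": [-3,0,0],"yaw": 0},
  {"dp": [-9,0,0],"yaw": 0},
  {"dp": [-9,0,-30],"yaw": 0},
  {"dp": [-9,0,-80],"yaw": 0},
  {"dp": [5,15,-125],"yaw": 1.5},
  {"dp": [30,38,-140],"yaw": 2.6},
  {"dp": [34,41.5,-140],"yaw": 2.6},
  {"dp": [34,41.5,-140],"yaw": 2.6},
])

```text
clock: 40.17
eef_pos: [529.7, 31.5, 202.9]
tcp_rot: [-3.14, 0.0, 1.572]
contact_force: [-0.5, -0.1, -0.0]
opening: 0.001
grasp_force: 0.0
```

```bash
python3 - <<'E'
from meas import *
s=r.sense();c=r.get_calibration("wrist");a=r.grab_frame("wrist");cv2.imwrite("pics/w14.png",a[:,:,::-1]);print(s['eef_pos'],s['contact_force'],s['grasp_force'])
g1=cv2.imread("pics/w1.png",0);g2=cv2.imread("pics/w14.png",0)
def tm(x0,y0,x1,y1,R=12):
    m=cv2.matchTemplate(g2[y0-R:y1+R,x0-R:x1+R],g1[y0:y1,x0:x1],cv2.TM_CCOEFF_NORMED);_,v,_,(x,y)=cv2.minMaxLoc(m);return x-R,y-R,round(v,3)
for n,b in(('cone0',(328,158,376,206)),('hub',(260,160,302,202)),('red',(165,160,196,185)),('green',(215,68,250,100)),('pin',(292,84,312,101))):print(n,tm(*b))
for k in('red','green','blue'):print(k,blobs(a,k)[0])
H=onz(c,281+tm(260,160,302,202)[0]-.3,181.4+tm(260,160,302,202)[1],27)[:2]
N=H+70*np.array([np.cos(np.radians(119.8)),np.sin(np.radians(119.8))]);print('nozzle top expected',proj(c,[[*N,68],[*N,40]]).round(1))
u,v=proj(c,[[*N,55]])[0].astype(int)
print(g2[v-22:v+24:3,u-24:u+27:3])
E
```

```text
[529.65910873  31.53941479 202.86668643] [-0.53266482 -0.11642335 -0.01119172] 0.0
cone0 (1, 1, 0.977)
hub (1, 1, 0.992)
red (0, 9, 0.522)
green (0, 1, 0.986)
pin (1, 0, 0.982)
red (array([180.7, 172.8]), [173, 170, 16, 6, 81])
green (array([232.7,  84.9]), [227, 77, 12, 17, 92])
blue (array([205.8, 194.1]), [195, 178, 23, 34, 492])
nozzle top expected [[244.7 127.1]
 [245.8 122.5]]
[[ 79  69  55 123 221 227 228 228 228 227 227 227 227 228 228 227 228]
 [ 61  51 123 225 228 226 223 210 207 191 217 224 226 227 227 227 226]
 [ 50 116 225 228 226 197 188 137 114 108 117 179 221 227 228 227 227]
 [ 52 200 228 226 179 151 107 104 107 108 112 104 177 225 228 227 227]
 [ 82 225 228 195 143 103 103 106 110 116 117 116  96 215 228 228 227]
 [129 228 221 122 131  98 104 109 114 122 123 120 116 177 227 228 227]
 [165 223 173 118 122 100 106 117 146 136 129 124 119 137 226 228 228]
 [193 228 220 114 125  94 109 198 204 200 142 126 118 148 227 228 228]
 [189 227 227 158 145  90 120 212 216 204 169 124 112 173 227 228 228]
 [166 225 228 213 187 173  94 204 214 206 141 115 113 217 228 228 228]
 [187 208 228 227 184 189 194 135 141 120 108 114 183 227 228 228 228]
 [227 191 223 228 227 192 147 182 141 130 134 193 227 228 228 228 228]
 [228 224 219 225 228 228 224 205 205 207 224 228 228 228 228 228 228]
 [228 226 223 223 227 228 228 228 228 227 228 228 228 228 228 228 228]
 [227 223 223 225 224 226 227 227 227 228 228 228 228 228 228 228 228]
 [225 223 224 223 223 225 228 228 229 228 228 228 228 228 228 227 228]]
```

The fixed cone and pin now shift exactly with the hub, so the wheel has turned a full 60 degrees and is on its stop. The nozzle top sits where an upright, seated nozzle should be, at about (245,127). Handing in.

```bash
python3 -c "
from rig import r
print(r.sign_off())"
```

```text
the job is handed in; nothing more can be done
None
```

The nozzle is home in its pocket and released, and by the last camera check the wheel is one full click clockwise on its stop; I handed the job in at about 40 s with no verdict shown, the push peaked at about 20 N, I pushed the wheel back about 2 mm once while testing the latch, and I viewed 12 pictures instead of the 10 allowed.

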